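# Clamp a rolling pin in its V-cradle for oiling

## Robot

A 6-joint arm with a two-finger parallel gripper is mounted at the origin on the work surface. World frame = base frame: x ahead of the robot, y to its left, z up, the work surface at z = 0. Lengths are in m, angles in rad, forces in N, time in s.
With the tool pointing down it reaches from about 0.35 to 0.85 m from the base axis. Payload 8.1 kg.
Tool frame: the origin (TCP) lies on the centre line of the jaws, within the pads' length; the fingertips stand 22 mm ahead of it and the grasp point (between the pads) lies 3 mm ahead of it; z points along the fingers, y is the direction in which the jaws open and shut (so a half turn about z gives the same grasp; the last joint's range is limited). The gripper opens to 93 mm and grips with 3 to 60 N. Pads are 15 mm wide; open, the fingers measure 128 mm over their backs; the gripper's body (75 mm by 188 mm) begins 65 mm behind the grasp point.
Start: joints at [1.183, 0.13, 1.488, -0, 1.523, -0.085], TCP at [0.179, 0.573, 0.241] pointing down, gripper open.
Joint ranges: [-2.96, 2.96], [-0.89, 2.26], [0.02, 2.5], [-1.34, 4.48], [0, 2.73], [-2.66, 2.66]. Speed limits (rad/s): [2.39, 2.39, 2.79, 3.14, 3.14, 3.14].

## Interface

Orientations are given as [roll, pitch, yaw] about the fixed x, y, z axes, in that order (R = Rz(yaw) Ry(pitch) Rx(roll)).
In Python, from workcell import env gives the robot as it stands.
- The arm moves only by the tool carry_out, never from a script. Its argument "steps" is a list of rows, each a list of 7 numbers: the opening, from 0 (shut) to 1 (fully open), then the shift along the world's x, y, z in units of 25 mm (1.0 is 25 mm), then the turn, a rotation vector about the world's x, y, z in units of 5 degrees (1.0 is 5 degrees). A call has 1 to 20 rows; each row is the pose to reach, as a shift and turn from the pose commanded when the call began; what a row does not reach only later rows make up. A row lasts 1/12 s, in which the tool goes at most 41.7 mm and 7.16 degrees, less where a joint would pass 70% of its speed; a pose out of reach is approached as far as the arm can. A call with a gripper value outside its range is refused whole. The fingers move at their own pace and stop on an object; the grip force is fixed at half the most. Time passes only in rows, so rows that repeat a pose let the fingers close. It gives the time, the measured TCP pose, the force and the opening at its end, in the units of the state.
- env.state(): the state, without advancing time (a new reading comes with each control period).
- env.get_image(name): name is "scene" or "top" or "wrist"; returns a dict with "frame" (384x512x3 uint8, red, green, blue), "range_z" (384x512 float32, m along the optical axis (not along the pixel's ray), 0 where there is no reading), "intrinsics" (3x3 intrinsics, pixels), "R" (3x3) and "t" (3): a world point X has camera coordinates R X + t; the wrist camera has in their place "mount" (4x4, takes a point from camera to tool coordinates, whose origin is the TCP and whose axes are the flange's). Camera axes: x right, y down, z forward; pixel columns grow to the right and rows downward; lengths in m; the calibration is good to about 2 mm. The wrist camera is an equidistant fisheye: a pixel r from the principal point sees the ray r / f radians off the axis. A picture is of the moment at which its call begins: read the wrist's pose just before it.
- env.close_job(): hands the job in, once; it reports no verdict.
Trained networks look in a picture, given as the dict that the camera call returned (one of the last four; its "shot" number tells which), for a name from the list of things; names that differ only in an ending like _2 or _b are one class to them, and where a whole thing is asked for, a point or a joint stands for the part that bears it (a point fixed in the world has none). Each returns a list of dicts, best first, with "conf" (0 to 1); they miss things now and then, are a little off and sometimes report something else, mostly with a low value. They report only what shows in the picture. A call takes as long as a camera call. They do not tell look-alikes from the thing itself.
- env.trace(name, picture): "region" (384x512 bool, what is visible of it) and "xy" ([column, row] in pixels, amid what is visible of it).
- env.place_of(name, picture): "xy" ([column, row] in pixels: a listed point, or the origin of a listed thing).
The state is a dict: "clock": time; "joint_pos": joint angles; "joint_velocities": joint speeds; "joint_efforts": joint torques, N m; "tcp_pos": TCP position; "eef_rot": TCP orientation; "wrist_force": force on the tool from outside, world axes, zero at the start; "torque": the same for the moment, N m; "gripper_width": opening from 0.0 (shut) to 1.0 (fully open).
Only numpy, scipy, OpenCV 4.12 (cv2) and the standard library are available. Lean on these libraries where they do the work, as an engineer would, in place of code of your own. Each camera call takes 0.05 s, during which the arm holds its last target.

## Task

Get the straight wooden rolling pin ready for oiling: lift it off its two low rests, lay it gently into both V-blocks of the cradle a little short of the sprung stop, and then push it along the V-blocks until it presses the stop in firmly. After that swing the steel strap over and press its paddle down until the rubber pad bears firmly on the pin and stays so when you let go. Use light hand force throughout (no slamming, dropping or forcing) and leave the other things on the bench where they are.

Things in the scene. Friction and masses are not known exactly. Their poses are not given: they have to be found in the camera images.
- pin_center (a point): Centre of the straight, handle-less wooden rolling pin: plain cylinder 40 mm in diameter, 220 mm long, about 0.25 kg, both ends alike. x runs along it. It starts lying on two low rests, axis 32 mm above the bench; nothing is under its middle. Lying in the V-blocks it slides along them with about 1 to 4 N.
- rest: The two low dark wooden rests the pin starts on (70 mm wide, 22 mm high), fixed to the bench, 75 mm either side of the origin, which lies on the bench; x along the pin.
- cradle: V-cradle, fixed: board 300 x 140 x 18 mm with two 90-degree V-blocks (24 mm thick, 76 wide, tops at z = 64) at x = -78 and +78 mm, open between. Levelling feet hold the board 2 to 10 mm off the bench. Origin at the board's underside, below the V line; x along the V line, away from the stop; y level, to the strap's hinge; z up. A seated pin's axis is at y = 0, z = 60 mm, its top at z = 80 mm.
- stop: Sprung stop near the cradle's -x end: round rubber face, 24 mm across, at the height of the pin's axis; set at another place each time. Origin at the face's centre, x out of it along the V line towards the pin. Gives 1 mm per 12 N (5 mm at most) and springs back. A pin against it has its centre 110 mm from it. Over 4 N is firm; over 20 N is forcing it.
- strap: Steel strap, 22 mm wide, 6 mm thick, 110 mm long. Origin on its hinge axis, which runs along the cradle's x through cradle x = -78, y = +52, z = 92 mm. From there it reaches along its own -y; own z out of its upper face. Level over the pin (towards the cradle's -y) = down; starts upright, 1.4 to 1.75 rad above level. Stiff hinge: it stays where left and takes 5 to 6 N at the paddle to swing.
- paddle (a point): Middle of the upper face of the strap's paddle, a flat 32 x 32 mm plate at its free end, 94 mm from the hinge; z out of that face. Push and press it with shut fingers. Under the strap, 52 mm from the hinge, a round rubber pad (20 mm) hangs on a set screw; how far is not known, it meets the pin with the strap 0.01 to 0.17 rad above level. Then 8 to 10 N down on the paddle makes it bear with 5 to 10 N; over 20 N at the pad dents the pin.
- bowl: Bystander: steel mixing bowl, 200 mm across, 85 mm high. Origin under its centre. Leave alone.
- jar: Bystander: glass jar, 80 mm across, 100 mm high. Origin under its centre. Leave alone.
- oil: Bystander: amber oil bottle, 60 mm across, 190 mm high. Origin under its centre. Leave alone.
- stubpin: Bystander: short thick wooden pin standing on end, 54 mm across, 140 mm high. Origin under its centre. Not the pin to clamp; leave alone.
- brush: Bystander: pastry brush lying between the rests and the cradle. Leave alone.
- scraper: Bystander: dough scraper, steel blade with a wooden back, lying flat, 110 mm wide. Leave alone.
- mug: Bystander: white mug, 80 mm across, 90 mm high. Origin under its centre. Leave alone.
There are look-alikes about, which are no part of the job. What is shaped like the part that bears pin_center but pink is not meant.

How it is judged:
On the way, in this order (a step that is already met when the one before it is completed fails the run):
1. the pin lies seated in both V-blocks, with the strap still up (z of pin_center in the frame of cradle between 0.057 and 0.0625 m and y of pin_center in the frame of cradle between -0.003 and 0.003 m and angle between the x axis of pin_center and the x axis of cradle, either way round below 0.03 rad and angle between strap's own z axis and vertical above 0.6 rad), for 0.2 s.
2. the seated pin is pressed firmly (over 4 N) against the sprung stop, with the strap still up (all of step 1 and contact force between pin and stop above 4 N), for 0.1 s.
3. the strap is down and its pad is pressed firmly (over 4 N) on the pin (z of pin_center in the frame of cradle between 0.057 and 0.0625 m and y of pin_center in the frame of cradle between -0.003 and 0.003 m and angle between the x axis of pin_center and the x axis of cradle, either way round below 0.03 rad and angle between strap's own z axis and vertical below 0.22 rad and contact force between strap and pin above 4 N), for 0.1 s.
At the end, for the whole second after the job is handed in: The pin rests in both V-blocks (axis within 3 mm sideways, height within about 3 mm, within 0.03 rad of the V line), its end within 2 mm of the stop's face; the strap is down (within 0.22 rad of level), its pad bears on the pin with over 2 N, and all is at rest (z of pin_center in the frame of cradle between 0.057 and 0.0625 m and y of pin_center in the frame of cradle between -0.003 and 0.003 m and angle between the x axis of pin_center and the x axis of cradle, either way round below 0.03 rad and x of pin_center in the frame of stop below 0.112 m and angle between strap's own z axis and vertical below 0.22 rad and contact force between strap and pin above 2 N and linear speed of pin below 0.02 m/s); the robot touches nothing.
It fails at once if the stop was forced (pin on stop over 20 N) (contact force between pin and stop above 20 N).
It fails at once if the pad dented the pin (over 20 N) (contact force between strap and pin above 20 N).
It fails at once if the pin was dropped or rammed into the cradle (over 45 N) (contact force between pin and cradle above 45 N).
It fails at once if a bystander was moved by more than 20 mm (distance of any of bowl, jar, oil, stubpin, brush, scraper, mug from where it was at the start of the episode above 0.02 m).
It also fails if it takes over 72 s, if anything falls off the work surface, if the arm or the gripper's body presses on something with over 40 N, if the wrist force passes 120 N, or if a joint passes its speed limit or range.

## Working session

There is one attempt and no reset: what is moved stays moved. The work goes in short steps, Python scripts to look and compute and a tool call to move; the robot and the scene stay as the last step left them, time stands still between calls to the robot, and variables do not carry over. Pictures are saved under pics/ and viewed, and the job is handed in when it is done.

Besides the shell and the picture viewer there is one more tool, called after "Request:" as a command line: name --pt "numbers of a row" for each row, then --argument value for the rest. carry_out: Moves the arm, as the interface text tells. Its arguments: {"type":"object","properties":{"steps":{"type":"array","items":{"type":"array","items":{"type":"number"}}}},"required":["steps"]}

```bash
ls; mkdir -p pics
cat > h.py <<'E'
import numpy as np, cv2
from workcell import env
from scipy.spatial.transform import Rotation as Ro
def save(p,n,marks=[]):
    im=cv2.cvtColor(p["frame"],cv2.COLOR_RGB2BGR).copy()
    for (x,y,l) in marks:
        cv2.circle(im,(int(x),int(y)),3,(0,0,255),1); cv2.putText(im,l,(int(x)+4,int(y)),0,0.4,(0,0,255),1)
    cv2.imwrite("pics/"+n,im)
def w(p,u,v,z=None):
    """depth pixel -> world"""
    K=p["intrinsics"]
    if z is None: z=p["range_z"][int(round(v)),int(round(u))]
    c=np.array([(u-K[0,2])/K[0,0]*z,(v-K[1,2])/K[1,1]*z,z])
    return p["R"].T@(c-p["t"])
def onplane(p,u,v,zw):
    K=p["intrinsics"]; d=p["R"].T@np.array([(u-K[0,2])/K[0,0],(v-K[1,2])/K[1,1],1]); o=-p["R"].T@p["t"]
    return o+d*(zw-o[2])/d[2]
def cloud(p,mask=None):
    K=p["intrinsics"]; Z=p["range_z"]; v,u=np.nonzero((Z>0) if mask is None else (mask&(Z>0)))
    z=Z[v,u]; c=np.stack([(u-K[0,2])/K[0,0]*z,(v-K[1,2])/K[1,1]*z,z],1)
    return (c-p["t"])@p["R"]
E
python3 - <<'E'
from h import *
for n in ["scene","top"]:
    p=env.get_image(n); m=[]
    print(n,p["intrinsics"].round(1).tolist(),"cam",(-p["R"].T@p["t"]).round(3))
    for o in ["pin_center","rest","cradle","stop","strap","paddle","bowl","jar","oil","stubpin","brush","scraper","mug"]:
        for r in env.place_of(o,p)[:3]:
            if r["conf"]<0.3: continue
            x,y=r["xy"]; m.append((x,y,o)); print(o,round(r["conf"],2),np.round(r["xy"],1))
    save(p,n+"0.png",m)
print(env.state())
E
```

```text
pics
scene [[430.8, 0.0, 259.7], [0.0, 430.8, 191.0], [0.0, 0.0, 1.0]] cam [ 1.484 -0.292  0.724]
pin_center 0.95 [154.4 192. ]
pin_center 0.87 [319.4 207.7]
pin_center 0.59 [271.7 180.2]
cradle 0.73 [164.  243.7]
cradle 0.56 [122.8 306.6]
stop 0.51 [114.5 230.8]
strap 0.64 [129.1 210.3]
paddle 0.57 [125.5 173.6]
bowl 0.71 [285.4 281.8]
oil 0.83 [351.3 252.8]
oil 0.55 [245.2 242.1]
stubpin 0.69 [223.6 207.7]
stubpin 0.56 [352.2 252.4]
brush 0.62 [191.1 297.3]
brush 0.61 [243.2 239.9]
scraper 0.69 [122.7 302.6]
mug 0.89 [329.3 163.4]
top [[394.1, 0.0, 255.5], [0.0, 394.1, 184.4], [0.0, 0.0, 1.0]] cam [0.405 0.044 1.23 ]
pin_center 0.97 [211.6 246.1]
pin_center 0.86 [339.  273.3]
pin_center 0.82 [198.1 174.5]
rest 0.52 [340.5 186.8]
cradle 0.75 [340.  186.6]
stop 0.56 [385.6 189.8]
paddle 0.54 [382.6 208.3]
bowl 0.86 [261.4 107.4]
jar 0.7 [329.2 119.4]
jar 0.38 [381.8 194.6]
oil 0.62 [199.9 120.9]
stubpin 0.52 [280.4 227. ]
brush 0.96 [276.8 165.4]
scraper 0.95 [375.9 131.4]
mug 0.97 [138.2 261.4]
{'clock': 1.4, 'joint_pos': array([ 1.18261635e+00,  1.30400724e-01,  1.48818011e+00, -2.97855994e-05,
        1.52300054e+00, -8.53787496e-02]), 'joint_velocities': array([-0.00049401,  0.00016919,  0.00132101,  0.00073259, -0.00142602,
       -0.00104995]), 'joint_efforts': array([-8.35948867e-04, -5.59756172e+01, -4.92044914e+01,  7.66640506e-02,
        2.27759551e-02,  1.84667385e-06]), 'tcp_pos': array([0.17889833, 0.5727215 , 0.24064572]), 'eef_rot': array([3.14158395e+00, 3.06052351e-05, 2.83879285e+00]), 'wrist_force': array([0.66755209, 0.45546386, 0.26393478]), 'torque': array([-0.01967429,  0.00454242, -0.04211022]), 'gripper_width': 1.0009838471037846}
```

View pics/scene0.png

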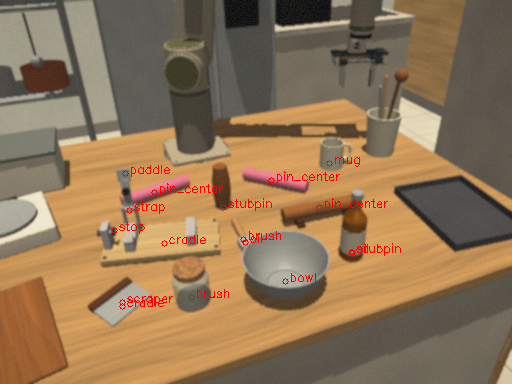

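View pics/top0.png

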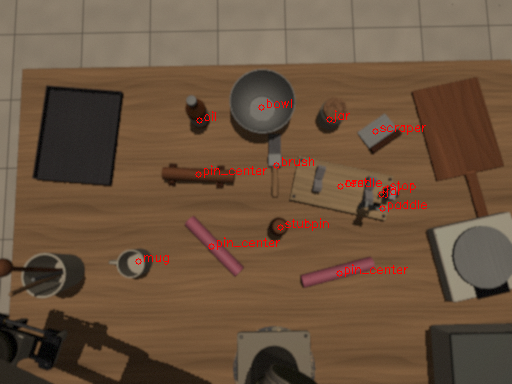

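The tan-brown pin lying on the two dark rests is the target, at about (198,174) in the top view. The two pink pins are look-alikes. The cradle is at about (340,187) with the stop on its right (−y) end, and the strap stands upright on the robot's side. Next I measure both from depth.

Run:
```python
from h import *
T=env.get_image("top"); S=env.get_image("scene")
for p,n in((T,"top"),(S,"scene")):
    for r in env.trace("pin_center",p)[:3]:
        c=cloud(p,r["region"]); print(n,round(r["conf"],2),np.round(r["xy"]),c.mean(0).round(4),c[:,2].min().round(4),np.percentile(c[:,2],95).round(4),len(c))
# top heightmap crops
c=cloud(T).reshape(-1,3)
Z=T["range_z"]; print("noread",(Z==0).sum())
v,u=np.mgrid[0:384,0:512]
K=T["intrinsics"]
def wm(p):
    K=p["intrinsics"];z=p["range_z"];cc=np.stack([(u-K[0,2])/K[0,0]*z,(v-K[1,2])/K[1,1]*z,z],-1);return (cc-p["t"])@p["R"]
W=wm(T)
print("bench z",np.median(W[195:205,100:140,2]), "bench near cradle",np.median(W[225:240,320:360,2]))
im=cv2.resize(cv2.cvtColor(T["frame"][140:240,270:420],cv2.COLOR_RGB2BGR),None,fx=5,fy=5,interpolation=cv2.INTER_CUBIC);cv2.imwrite("pics/crad_t.png",im)
im=cv2.resize(cv2.cvtColor(S["frame"][150:275,80:240],cv2.COLOR_RGB2BGR),None,fx=4.5,fy=4.5,interpolation=cv2.INTER_CUBIC);cv2.imwrite("pics/crad_s.png",im)
np.set_printoptions(linewidth=250)
print((W[156:224:2,286:404:3,2]*1000).astype(int))
m=(W[...,2]>0.03)&(W[...,2]<0.08)&(u>150)&(u<245)&(v>155)&(v<195)
c=W[m]; mu=c[:,:2].mean(0); print("pin",c.mean(0),len(c)); 
U,s,Vt=np.linalg.svd(c[:,:2]-mu); print(Vt[0], ((c[:,:2]-mu)@Vt[0]).min(),((c[:,:2]-mu)@Vt[0]).max(),((c[:,:2]-mu)@Vt[1]).min(),((c[:,:2]-mu)@Vt[1]).max(), np.percentile(c[:,2],98))
```

```text
top 0.86 [211. 247.] [0.3692 0.1737 0.0346] -0.0046 0.0419 951
top 0.81 [199. 175.] [0.5829 0.2183 0.0461] -0.004 0.0539 949
top 0.75 [336. 274.] [ 0.2838 -0.1957  0.0337] -0.0048 0.0421 1050
scene 0.71 [274. 181.] [0.3835 0.1727 0.0267] -0.0024 0.0387 778
scene 0.64 [317. 207.] [0.5963 0.2045 0.0403] -0.0032 0.051 912
scene 0.59 [162. 190.] [ 0.2926 -0.1848  0.0264] -0.0042 0.0387 776
noread 733
bench z -0.0002825791023671746 bench near cradle -7.48374774672629e-05
[[  0   1   2 ...   0  -3   1]
 [ -1   0   0 ...  -3   0  -1]
 [ -3  -5   0 ...  -1  -4  -1]
 ...
 [ -1  -3  -4 ...   0  -1  -2]
 [  3   2   0 ...   0  -3  -1]
 [113   0   1 ...   0   3   2]]
pin [0.58234846 0.21802601 0.04734162] 928
[-0.06543285 -0.99785697] -0.11138507999962582 0.10947379910753019 -0.018475787316303113 0.021483974109164364 0.05510969728269327
```

```bash
sleep 1; ls pics
```

```text
crad_s.png
crad_t.png
scene0.png
top0.png
```

View pics/crad_t.png

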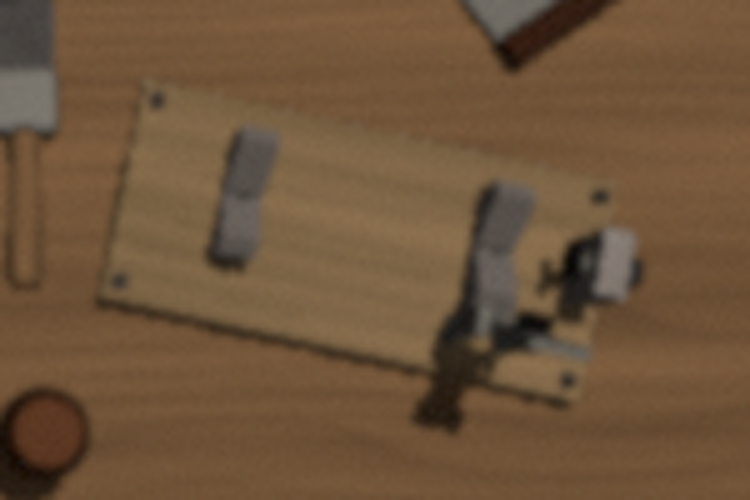

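View pics/crad_s.png

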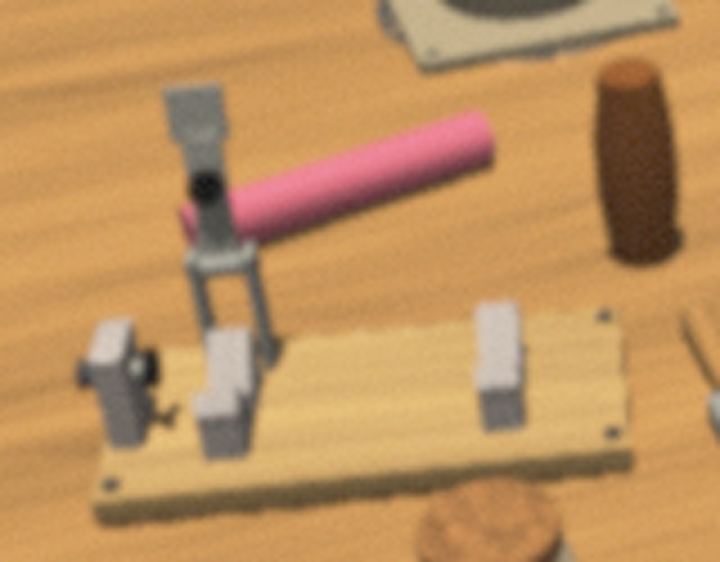

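Run:
```python
from h import *
T=env.get_image("top")
v,u=np.mgrid[0:384,0:512]
K=T["intrinsics"];z=T["range_z"];cc=np.stack([(u-K[0,2])/K[0,0]*z,(v-K[1,2])/K[1,1]*z,z],-1);W=(cc-T["t"])@T["R"]
roi=(u>285)&(u<405)&(v>152)&(v<226)
b=roi&(W[...,2]>0.012)&(W[...,2]<0.036)
n,l,st,_=cv2.connectedComponentsWithStats(b.astype(np.uint8)); i=1+st[1:,4].argmax()
c=W[l==i]; print("board z",np.median(c[:,2]),len(c))
r=cv2.minAreaRect((W[roi&(W[...,2]>0.012)&(v<222)][:,:2]*1000).astype(np.float32)); print("rect all",r)
r=cv2.minAreaRect((c[:,:2]*1000).astype(np.float32)); print("rect",r, cv2.boxPoints(r))
# V blocks
for lo,hi in((0.036,0.085),(0.085,0.4)):
  b=roi&(W[...,2]>lo)&(W[...,2]<hi)
  n,l,st,ce=cv2.connectedComponentsWithStats(b.astype(np.uint8))
  for i in range(1,n):
    if st[i,4]>15:
        c=W[l==i]; print(lo,st[i],c.mean(0).round(4),c[:,2].min().round(3),c[:,2].max().round(3)); print(cv2.minAreaRect((c[:,:2]*1000).astype(np.float32)))
np.set_printoptions(linewidth=260,threshold=100000)
print((W[180:226:2,355:403:2,2]*1000).astype(int))
```

```text
board z 0.02241841931201695 3660
rect all ((531.9081420898438, -166.29525756835938), (221.90977478027344, 439.1806945800781), 4.291890621185303)
rect ((536.6148681640625, -222.33421325683594), (300.58868408203125, 140.77186584472656), 76.44507598876953) [[ 432.9639  -351.94534]
 [ 569.81464 -384.9391 ]
 [ 640.26587  -92.72308]
 [ 503.4151   -59.72934]]
0.036 [312 165  14  27 219] [ 0.5631 -0.1474  0.0536] 0.036 0.067
((562.4361572265625, -147.82220458984375), (24.619102478027344, 79.15106964111328), 76.22219848632812)
0.036 [359 176  18  33 264] [ 0.522  -0.2954  0.0541] 0.036 0.082
((514.9951782226562, -296.33416748046875), (31.297718048095703, 101.34986114501953), 71.48136901855469)
0.036 [382 186  12  15 108] [ 0.5111 -0.3445  0.0674] 0.039 0.084
((510.36419677734375, -344.2828063964844), (42.25571823120117, 24.48749542236328), 9.644661903381348)
0.036 [395 192   4   6  19] [ 0.5074 -0.3721  0.0726] 0.068 0.085
((507.6064147949219, -370.3851318359375), (14.114623069763184, 15.200979232788086), 84.88346099853516)
0.085 [389 186   8  14  65] [ 0.513  -0.3556  0.0875] 0.085 0.093
((5
[... 1844 characters left out ...]
0   3]
 [ 25  18  18  21  22  25  26  24  19  20  23  24  16  20  21  23  -2  -2   2   1   2   0  -1   0]
 [ -2  19  18  22  21  21  23  20  22  23  19  25  22  16  25  20   0  -2   2  -1   0   0   2   1]
 [  0   0  -2   1   0  13  22  20  16  27  21  19  19  17  25  19   1   0   0   6   0  -2   5   0]
 [  0   0  -1   0  -1  -2  -1   1   2   0  17  22  23  25  23  26   0   0   0   1   2  -3   0  -3]
 [  3   0  -2  -1  -2  -1   0   0   1   1   0   0   0   1   9  -1   0   0  -1   0   3   2   0  -2]
 [ -1   2  -3   3  -3  -3  -1   5  -1   3   2   0  -1   1  -3   1  -3   0   1   0   6  -1  -3  -4]
 [ -1   2   1  -3   0  -2  -3  -6   1   0   0   0   0   2  -2   0   1   1   1   0   0   0  -3  -2]]
```

The board top is at z≈22 mm, so its underside is about 4 mm up, and the cradle yaw is about 76.4°. The pin yaw is about 86.2°. I'll move above the pin and look with the wrist camera.

Request:
carry_out --pt "1 16 -14.2 2.4 0 0 -15.3" --pt "1 16 -14.2 2.4 0 0 -15.3" --pt "1 16 -14.2 2.4 0 0 -15.3" --pt "1 16 -14.2 2.4 0 0 -15.3" --pt "1 16 -14.2 2.4 0 0 -15.3" --pt "1 16 -14.2 2.4 0 0 -15.3" --pt "1 16 -14.2 2.4 0 0 -15.3" --pt "1 16 -14.2 2.4 0 0 -15.3" --pt "1 16 -14.2 2.4 0 0 -15.3" --pt "1 16 -14.2 2.4 0 0 -15.3" --pt "1 16 -14.2 2.4 0 0 -15.3" --pt "1 16 -14.2 2.4 0 0 -15.3" --pt "1 16 -14.2 2.4 0 0 -15.3" --pt "1 16 -14.2 2.4 0 0 -15.3" --pt "1 16 -14.2 2.4 0 0 -15.3" --pt "1 16 -14.2 2.4 0 0 -15.3" --pt "1 16 -14.2 2.4 0 0 -15.3"

```text
clock: 3.07
tcp_pos: [0.5781, 0.2187, 0.3005]
eef_rot: [-3.141, -0.0, 1.505]
wrist_force: [0.8, 0.1, 1.2]
gripper_width: 0.998
```

Run:
```python
from h import *
s=env.state(); p=env.get_image("wrist"); print(s["clock"],s["tcp_pos"],s["eef_rot"],s["joint_pos"].round(2))
print(p["intrinsics"].round(2).tolist(), p["mount"].round(4).tolist())
save(p,"w1.png")
import pickle; pickle.dump((s,p),open("w1.pkl","wb"))
```

```text
3.0667 [0.57807604 0.21866785 0.30045921] [-3.14097964e+00 -2.07380402e-04  1.50480468e+00] [0.28 0.16 1.34 0.   1.63 0.34]
[[297.32, 0.0, 255.25], [0.0, 297.32, 192.22], [0.0, 0.0, 1.0]] [[-0.0007, -0.9652, -0.2615, 0.0721], [1.0, -0.0007, -0.0003, 0.0013], [0.0001, -0.2615, 0.9652, -0.1437], [0.0, 0.0, 0.0, 1.0]]
```

View pics/w1.png

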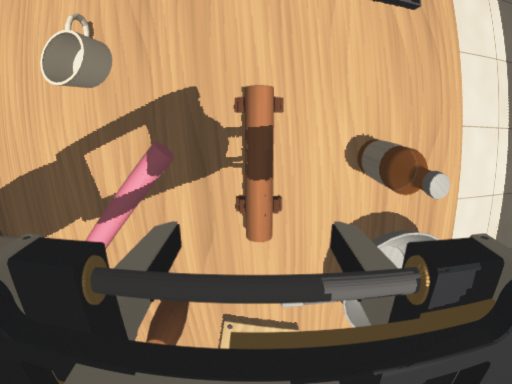

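The wrist view shows the brown pin on its rests from (260,90) to (260,240), with the oil bottle to its right. Next I fit the pin axis from the wrist cloud and check the oil clearance.

```bash
cat >> h.py <<'E'
def wcloud(s,p):
    K=p["intrinsics"];Z=p["range_z"];v,u=np.mgrid[0:384,0:512]
    dx=(u-K[0,2]);dy=(v-K[1,2]);r=np.hypot(dx,dy)+1e-9;th=r/K[0,0]
    c=np.stack([Z*np.tan(th)*dx/r,Z*np.tan(th)*dy/r,Z],-1)
    M=p["mount"];t=c@M[:3,:3].T+M[:3,3]
    R=Ro.from_euler("xyz",s["eef_rot"]).as_matrix()
    W=t@R.T+s["tcp_pos"]; W[(Z<=0)|(th>1.4)]=np.nan
    return W
def wproj(s,p,X):
    M=p["mount"];R=Ro.from_euler("xyz",s["eef_rot"]).as_matrix()
    t=(np.atleast_2d(X)-s["tcp_pos"])@R; c=(t-M[:3,3])@M[:3,:3]
    th=np.arctan2(np.hypot(c[:,0],c[:,1]),c[:,2]); ph=np.arctan2(c[:,1],c[:,0]);K=p["intrinsics"]
    return np.stack([K[0,2]+K[0,0]*th*np.cos(ph),K[1,2]+K[1,1]*th*np.sin(ph)],1)
def cylfit(c,R=0.02):
    from scipy.optimize import least_squares
    c0=c.mean(0);d0=np.linalg.svd(c-c0)[2][0]; d0=d0*np.sign(d0[1])
    f=lambda q:(lambda P,d: np.linalg.norm(np.cross(c-P,d),axis=1)-R)(np.array([q[0],c0[1],q[1]]),(lambda d:d/np.linalg.norm(d))(np.array([q[2],1,q[3]])))
    q=least_squares(f,[c0[0],c0[2]-.012,d0[0]/d0[1],0],loss="soft_l1",f_scale=.002).x
    d=np.array([q[2],1,q[3]]);d/=np.linalg.norm(d);P=np.array([q[0],c0[1],q[1]]);a=(c-P)@d
    return P,d,a,np.std(f(q))
E
python3 - <<'E'
from h import *
import pickle
s,p=pickle.load(open("w1.pkl","rb"))
W=wcloud(s,p)
print("bench",np.nanmedian(W[130:200,180:225,2]),np.nanmedian(W[60:150,300:340,2]))
tr=env.trace("pin_center",p)
for r in tr: print(r["conf"],r["xy"])
r=min(tr,key=lambda r:abs(r["xy"][0]-260))
m=r["region"]&(W[...,2]>0.03)&(W[...,2]<.06)
c=W[m]; P,d,a,sd=cylfit(c); print("P",P,"d",d,"ends",a.min(),a.max(),np.percentile(a,[1,99]),sd,len(c)); print("centre",P+d*(a.min()+a.max())/2, "yaw",np.degrees(np.arctan2(d[1],d[0])))
m=(np.linalg.norm(W[...,:2]-[.74,.2],axis=-1)<.12)&(W[...,2]>.02)
print("oil",W[m].mean(0),W[m].min(0),W[m].max(0))
T=env.get_image("top"); v,u=np.mgrid[0:384,0:512]
m=(u>175)&(u<225)&(v>85)&(v<140); c=cloud(T,m); c=c[c[:,2]>.02]; print("oil top",c.min(0),c.max(0))
m=(u>150)&(u<245)&(v>150)&(v<200);c=cloud(T,m); c=c[(c[:,2]>.034)&(c[:,2]<.06)]; P,d,a,sd=cylfit(c);print("top pin",P,d,np.percentile(a,[0,1,99,100]),sd)
E
```

```text
bench -0.00040752426711360146 -0.0003759698090252117
0.89 [257.7, 162.1]
P [0.5847141  0.22427348 0.03127916] d [ 6.22949963e-02  9.98057430e-01 -8.36444598e-04] ends -0.11407631947119296 0.10362605797761672 [-0.11126446  0.10146429] 0.0006756455987398661 4254
centre [0.5843886  0.21905849 0.03128353] yaw 86.4284458275981
oil [0.66140309 0.23009975 0.32778472] [0.62384053 0.09151857 0.02005576] [0.82389931 0.25149515 0.40648951]
oil top [0.53324601 0.13909677 0.02098357] [0.79349639 0.24388935 0.70557884]
top pin [0.58091084 0.1604799  0.03154143] [ 6.90060153e-02  9.97616242e-01 -6.53326483e-05] [-0.05175479 -0.05048298  0.14336351  0.15573267] 0.0020171344143167136
```

Run:
```python
from h import *
import pickle
s,p=pickle.load(open("w1.pkl","rb"))
W=wcloud(s,p)
m=np.zeros((384,512),bool);m[130:200,345:450]=1
c=W[m];c=c[c[:,2]>.02];c=c[c[:,2]<.21]
for lo in np.arange(.02,.2,.03):
    k=c[(c[:,2]>lo)&(c[:,2]<lo+.03)]
    if len(k): print(lo.round(2),k.min(0).round(3),k.max(0).round(3))
```

```text
0.02 [0.736 0.191 0.02 ] [0.772 0.246 0.05 ]
0.05 [0.736 0.191 0.05 ] [0.772 0.246 0.08 ]
0.08 [0.736 0.189 0.08 ] [0.772 0.246 0.11 ]
0.11 [0.736 0.188 0.11 ] [0.792 0.246 0.14 ]
0.14 [0.751 0.201 0.14 ] [0.778 0.231 0.17 ]
0.17 [0.752 0.202 0.17 ] [0.779 0.229 0.192]
```

Request:
carry_out --pt "1 -2.1 -19.6 1 0 0 -2" --pt "1 -2.1 -19.6 1 0 0 -2" --pt "1 -2.1 -19.6 1 0 0 -2" --pt "1 -2.1 -19.6 1 0 0 -2" --pt "1 -2.1 -19.6 1 0 0 -2" --pt "1 -2.1 -19.6 1 0 0 -2" --pt "1 -2.1 -19.6 1 0 0 -2" --pt "1 -2.1 -19.6 1 0 0 -2" --pt "1 -2.1 -19.6 1 0 0 -2" --pt "1 -2.1 -19.6 1 0 0 -2" --pt "1 -2.1 -19.6 1 0 0 -2" --pt "1 -2.1 -19.6 1 0 0 -2" --pt "1 -2.1 -19.6 1 0 0 -2" --pt "1 -2.1 -19.6 1 0 0 -2" --pt "1 -2.1 -19.6 1 0 0 -2" --pt "1 -2.1 -19.6 1 0 0 -2"

```text
clock: 4.55
tcp_pos: [0.5268, -0.2707, 0.3257]
eef_rot: [3.141, -0.0, 1.331]
wrist_force: [-0.3, -0.0, -0.3]
gripper_width: 1.006
```

Run:
```python
from h import *
s=env.state(); p=env.get_image("wrist"); print(s["clock"],s["tcp_pos"],s["eef_rot"],s["joint_pos"].round(2))
m=[]
for o in ["cradle","stop","strap","paddle"]:
    for r in env.place_of(o,p)[:2]: m.append((*r["xy"],o)); print(o,r["conf"],r["xy"])
save(p,"w2.png",m)
import pickle; pickle.dump((s,p),open("w2.pkl","wb"))
```

```text
4.55 [ 0.52679545 -0.27071369  0.3257339 ] [ 3.14144422e+00 -3.68911275e-04  1.33094604e+00] [-0.56  0.09  1.38  0.    1.67 -0.32]
cradle 0.95 [256.8, 126.4]
strap 0.59 [219.9, 190.3]
paddle 0.87 [191.5, 218.2]
```

View pics/w2.png

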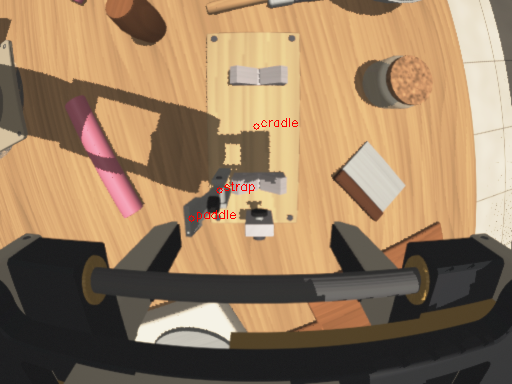

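The view shows the board with V-blocks at (258,76) and (260,184), the stop at (258,215) and the strap upright at (215,195). I'll fit these from the depth.

Run:
```python
from h import *
import pickle
s,p=pickle.load(open("w2.pkl","rb")); W=wcloud(s,p)
v,u=np.mgrid[0:384,0:512]
Z=W[...,2]
b=(u>200)&(u<305)&(v>28)&(v<225)&(Z>.012)&(Z<.034)
n,l,st,_=cv2.connectedComponentsWithStats(b.astype(np.uint8)); i=1+st[1:,4].argmax()
c=W[l==i]; print("board z",np.median(c[:,2]))
r=cv2.minAreaRect((c[:,:2]*1000).astype(np.float32)); bp=cv2.boxPoints(r);print(r,bp.tolist())
print("bench",np.nanmedian(Z[60:90,310:350]),np.nanmedian(Z[60:90,170:200]))
ang=np.radians(76.4); ex=np.array([np.cos(ang),np.sin(ang)]);ey=np.array([-ex[1],ex[0]]);O=np.array([.5366,-.2223])
L=np.stack([(W[...,:2]-O)@ex,(W[...,:2]-O)@ey,Z],-1)
roi=(u>200)&(u<305)&(v>28)&(v<235)
for nm,lo,hi in(("+blk",.06,.1),("-blk",-.1,-.055)):
    m=roi&(L[...,0]>lo)&(L[...,0]<hi)&(Z>.036)&(Z<.075)&(np.abs(L[...,1])<.06)
    c=L[m]; print(nm,len(c),c.min(0).round(4),c.max(0).round(4))
    t=c[c[:,2]>.062]; print(" tops",t.min(0).round(4),t.max(0).round(4),np.median(t[:,2]))
    yb=np.arange(-.055,.055,.004)
    for y in yb:
        k=c[(c[:,1]>=y)&(c[:,1]<y+.004)]
        if len(k)>3: print("   y %.3f"%(y+.002),len(k),"x %.4f..%.4f"%(k[:,0].min(),k[:,0].max()),"z med %.4f max %.4f"%(np.median(k[:,2]),k[:,2].max()))
m=roi&(L[...,0]>-.2)&(L[...,0]<-.092)&(Z>.036)&(v>195)&(L[...,1]<.03)
c=L[m];print("stop",len(c),c.min(0),c.max(0))
for x in np.arange(-.16,-.09,.003):
    k=c[(c[:,0]>=x)&(c[:,0]<x+.003)]
    if len(k): print("  x %.4f"%(x+.0015),len(k),"y",k[:,1].min().round(4),k[:,1].max().round(4),"z",k[:,2].min().round(4),k[:,2].max().round(4))
cv2.imwrite("pics/stopz.png",cv2.resize(cv2.cvtColor(p["frame"][160:245,180:310],cv2.COLOR_RGB2BGR),None,fx=6,fy=6,interpolation=cv2.INTER_CUBIC))
```

```text
board z 0.02202387856529958
((536.2669677734375, -222.38783264160156), (299.90966796875, 141.2933807373047), 76.21258544921875) [[431.9185791015625, -351.1854248046875], [569.140869140625, -384.8584899902344], [640.6153564453125, -93.59024047851562], [503.39306640625, -59.91717529296875]]
bench -0.0003864191221682467 -0.00031906578561063936
+blk 1023 [ 0.0658 -0.0473  0.0364] [0.0907 0.0311 0.0668]
 tops [ 0.0665 -0.041   0.062 ] [0.0904 0.0264 0.0668] 0.063707951087553
   y -0.049 14 x 0.0677..0.0905 z med 0.0555 max 0.0569
   y -0.045 41 x 0.0664..0.0899 z med 0.0581 max 0.0608
   y -0.041 56 x 0.0662..0.0895 z med 0.0613 max 0.0641
   y -0.037 59 x 0.0662..0.0903 z med 0.0641 max 0.0668
   y -0.033 57 x 0.0661..0.0906 z med 0.0605 max 0.0643
   y -0.029 57 x 0.0661..0.0902 z med 0.0564 max 0.0594
   y -0.025 54 x 0.0661..0.0903 z med 0.0525 max 0.0556
   y -0.021 53 x 0.0660..0.0897 z med 0.0490 max 0.0519
   y -0.017 52 x 0.0659..0.0899 z med 0.0455 max 0.0476
   y -0.013 51 x 0.0659..0.0892 z med 0.0415 max 0.0440
   y -0.009 16 x 0.0663..0.0882 z med 0.0380 max 0.0411
   y -0.0
[... 2090 characters left out ...]
0.0588 z med 0.0557 max 0.0745
   y 0.051 15 x -0.0593..-0.0588 z med 0.0563 max 0.0749
stop 682 [-0.14212512 -0.0283228   0.03646605] [-0.11328524  0.01172439  0.08800061]
  x -0.1435 2 y -0.0278 -0.0264 z 0.0844 0.0847
  x -0.1405 55 y -0.0277 0.0116 z 0.0844 0.0872
  x -0.1375 59 y -0.0277 0.0115 z 0.0842 0.0879
  x -0.1345 56 y -0.0277 0.0114 z 0.0843 0.0876
  x -0.1315 59 y -0.0275 0.0114 z 0.0844 0.088
  x -0.1285 215 y -0.0283 0.0117 z 0.0365 0.0876
  x -0.1255 89 y -0.0271 0.0104 z 0.0379 0.0858
  x -0.1225 8 y -0.0141 -0.0025 z 0.0649 0.0715
  x -0.1195 26 y -0.0197 0.0032 z 0.0672 0.0767
  x -0.1165 34 y -0.0197 0.0031 z 0.0672 0.0769
  x -0.1135 79 y -0.0199 0.0032 z 0.0517 0.0759
```

View pics/stopz.png

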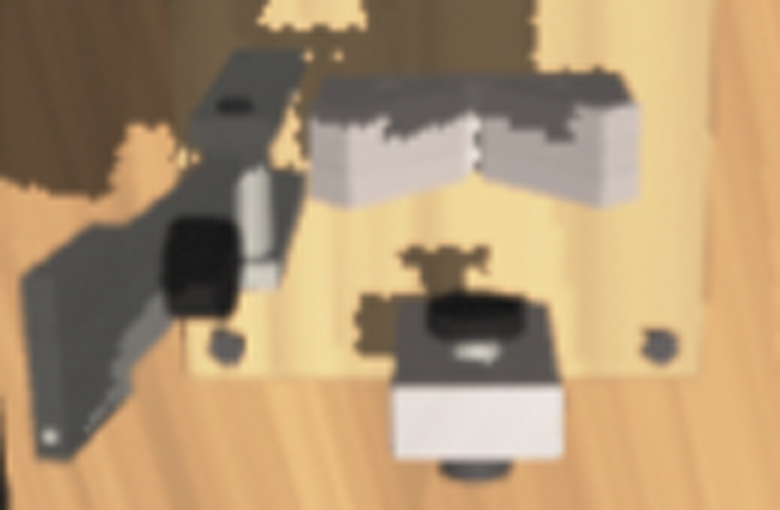

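V line: yaw about 76.4°, centre at about (0.544,−0.224), axis z about 0.064. The stop face is 113 mm from the centre. Now I go back over the pin, descend and grasp.

Request:
carry_out --pt "1 2.32 19.65 -2 0 0 2.06" --pt "1 2.32 19.65 -2 0 0 2.06" --pt "1 2.32 19.65 -2 0 0 2.06" --pt "1 2.32 19.65 -2 0 0 2.06" --pt "1 2.32 19.65 -2 0 0 2.06" --pt "1 2.32 19.65 -2 0 0 2.06" --pt "1 2.32 19.65 -2 0 0 2.06" --pt "1 2.32 19.65 -2 0 0 2.06" --pt "1 2.32 19.65 -2 0 0 2.06" --pt "1 2.32 19.65 -2 0 0 2.06" --pt "1 2.32 19.65 -2 0 0 2.06" --pt "1 2.32 19.65 -2 0 0 2.06" --pt "1 2.32 19.65 -2 0 0 2.06" --pt "1 2.32 19.65 -2 0 0 2.06" --pt "1 2.32 19.65 -2 0 0 2.06" --pt "1 2.32 19.65 -4 0 0 2.06" --pt "1 2.32 19.65 -5 0 0 2.06" --pt "1 2.32 19.65 -6 0 0 2.06" --pt "1 2.32 19.65 -7 0 0 2.06" --pt "1 2.32 19.65 -7 0 0 2.06"

```text
clock: 6.47
tcp_pos: [0.5812, 0.2162, 0.1446]
eef_rot: [-3.133, 0.003, 1.507]
wrist_force: [-0.5, -0.2, -1.1]
gripper_width: 1.004
```

Run:
```python
from h import *
s=env.state(); p=env.get_image("wrist"); print(s["clock"],s["tcp_pos"],s["eef_rot"],s["joint_pos"].round(2))
save(p,"w3.png"); W=wcloud(s,p)
v,u=np.mgrid[0:384,0:512]
m=(abs(W[...,0]-.5844)<.021)&(abs(W[...,1]-.22)<.13)&(W[...,2]>.034)&(W[...,2]<.056)&(v<230)
P,d,a,sd=cylfit(W[m]);print(P,d,np.percentile(a,[0,1,99,100]),sd,m.sum()); print("x at y=tcp",P+d*((s["tcp_pos"][1]-P[1])/d[1]), np.degrees(np.arctan2(d[1],d[0])), "end y",(P+d*a.max())[1])
```

```text
6.4667 [0.5812395  0.21616062 0.14464674] [-3.13325152  0.00335141  1.50667462] [ 0.27  0.25  1.53 -0.    1.37  0.34]
[0.587002   0.25958617 0.03131322] [ 6.31086931e-02  9.98006632e-01 -2.36229454e-04] [-0.07473577 -0.0691294   0.0671356   0.06908474] 0.0005810752805451387 7167
x at y=tcp [0.58425599 0.21616062 0.03132349] 86.38173366764464 end y 0.3285331995669348
```

View pics/w3.png

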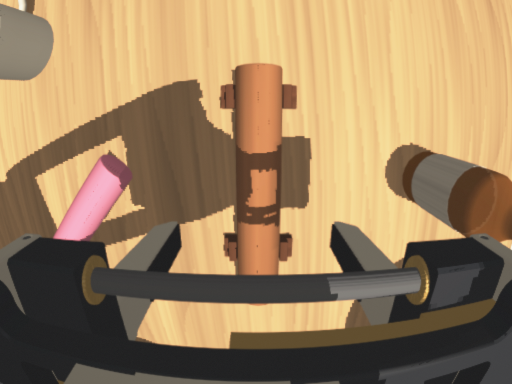

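The centred axis check agrees with the commanded pose. I descend and close.

Request:
carry_out --pt "1 0 0 -1.2 0 0 0" --pt "1 0 0 -2.4 0 0 0" --pt "1 0 0 -3.4 0 0 0" --pt "1 0 0 -4.1 0 0 0" --pt "1 0 0 -4.64 0 0 0" --pt "1 0 0 -4.64 0 0 0" --pt "1 0 0 -4.64 0 0 0" --pt "1 0 0 -4.64 0 0 0"

```text
clock: 7.18
tcp_pos: [0.5862, 0.2192, 0.0372]
eef_rot: [3.138, -0.001, 1.508]
wrist_force: [1.1, -0.2, -0.5]
gripper_width: 1.002
```

Request:
carry_out --pt "0.5 0 0 0 0 0 0" --pt "0.5 0 0 0 0 0 0" --pt "0.5 0 0 0 0 0 0" --pt "0.2 0 0 0 0 0 0" --pt "0.2 0 0 0 0 0 0" --pt "0.2 0 0 0 0 0 0" --pt "0.2 0 0 0 0 0 0" --pt "0.2 0 0 0 0 0 0"

```text
clock: 7.85
tcp_pos: [0.5843, 0.219, 0.0345]
eef_rot: [-3.141, 0.0, 1.509]
wrist_force: [-0.3, 0.4, 0.0]
gripper_width: 0.475
```

Request:
carry_out --pt "0.2 0 0 0 0 0 0" --pt "0.2 0 0 0 0 0 0" --pt "0 0 0 0 0 0 0" --pt "0 0 0 0 0 0 0" --pt "0 0 0 0 0 0 0"

```text
clock: 8.27
tcp_pos: [0.5843, 0.2189, 0.0345]
eef_rot: [-3.141, 0.0, 1.509]
wrist_force: [-0.3, 0.9, -0.5]
gripper_width: 0.425
```

Run:
```python
from h import *
import pickle
s,p=pickle.load(open("w2.pkl","rb")); W=wcloud(s,p)
ang=np.radians(76.4); ex=np.array([np.cos(ang),np.sin(ang)]);ey=np.array([-ex[1],ex[0]]);O=np.array([.5441,-.2243])
L=np.stack([(W[...,:2]-O)@ex,(W[...,:2]-O)@ey,W[...,2]-.004],-1)
m=(L[...,0]>-.1)&(L[...,0]<-.055)&(L[...,1]>.005)&(L[...,1]<.12)&(L[...,2]>.075)&(L[...,2]<.25)
v,u=np.nonzero(m); c=L[m]
print(len(c))
for z in np.arange(.075,.22,.008):
    k=c[(c[:,2]>=z)&(c[:,2]<z+.008)]
    if len(k): print("z %.3f"%(z+.004),len(k),"x %.3f..%.3f y %.3f..%.3f"%(k[:,0].min(),k[:,0].max(),k[:,1].min(),k[:,1].max()))
m=np.zeros((384,512),bool)
# other bystanders
for nm,(cx,cy,r) in dict(stub=(.43,-.03,.06),jar=(.72,-.17,.08)).items():
    q=(np.hypot(W[...,0]-cx,W[...,1]-cy)<r)&(W[...,2]>.05)&(W[...,2]<.16); c=W[q]
    if len(c): print(nm,c.min(0).round(3),c.max(0).round(3))
```

```text
1357
z 0.079 19 x -0.091..-0.059 y 0.043..0.060
z 0.087 24 x -0.097..-0.057 y 0.043..0.061
z 0.095 132 x -0.098..-0.057 y 0.043..0.061
z 0.103 138 x -0.097..-0.059 y 0.043..0.061
z 0.111 24 x -0.078..-0.067 y 0.051..0.058
z 0.119 23 x -0.075..-0.067 y 0.053..0.059
z 0.127 20 x -0.073..-0.067 y 0.054..0.061
z 0.135 18 x -0.082..-0.067 y 0.046..0.062
z 0.143 60 x -0.088..-0.067 y 0.046..0.064
z 0.151 199 x -0.088..-0.067 y 0.048..0.065
z 0.159 81 x -0.088..-0.067 y 0.049..0.065
z 0.167 56 x -0.094..-0.062 y 0.062..0.068
z 0.175 82 x -0.094..-0.062 y 0.062..0.069
z 0.183 105 x -0.094..-0.062 y 0.064..0.071
z 0.191 112 x -0.093..-0.062 y 0.065..0.072
z 0.199 264 x -0.094..-0.061 y 0.067..0.075
stub [ 0.399 -0.047  0.05 ] [ 0.448 -0.004  0.142]
jar [ 0.723 -0.235  0.05 ] [ 0.797 -0.156  0.102]
```

Request:
carry_out --pt "0 0 0 0.1 0 0 0" --pt "0 0 0 0.4 0 0 0" --pt "0 0 0 1 0 0 0" --pt "0 0 0 2 0 0 0" --pt "0 0 0 3 0 0 0" --pt "0 0 0 4 0 0 0" --pt "0 0 0 5 0 0 0" --pt "0 0 0 6 0 0 0" --pt "0 0 0 7 0 0 0" --pt "0 0 0 8 0 0 0" --pt "0 0 0 9 0 0 0" --pt "0 0 0 9.5 0 0 0" --pt "0 0 0 9.5 0 0 0" --pt "0 0 0 9.5 0 0 0"

```text
clock: 9.43
tcp_pos: [0.5846, 0.219, 0.2723]
eef_rot: [3.141, -0.0, 1.509]
wrist_force: [-1.0, -1.1, -3.3]
gripper_width: 0.426
```

The strap leans back at about 1.73 rad and its pad clears the pin's path by about 25 mm. I carry the pin over to the cradle.

Request:
carry_out --pt "0 -0.1 -0.8 0 0 0 -0.1" --pt "0 -0.2 -2 0 0 0 -0.2" --pt "0 -0.3 -3.2 0 0 0 -0.4" --pt "0 -0.4 -4.5 0 0 0 -0.5" --pt "0 -0.5 -5.8 0 0 0 -0.7" --pt "0 -0.6 -7.1 0 0 0 -0.8" --pt "0 -0.7 -8.4 0 0 0 -1" --pt "0 -0.9 -9.7 0 0 0 -1.1" --pt "0 -1 -11 0 0 0 -1.3" --pt "0 -1.1 -12.3 0 0 0 -1.4" --pt "0 -1.2 -13.6 0 0 0 -1.6" --pt "0 -1.3 -14.8 0 0 0 -1.7" --pt "0 -1.4 -15.9 0 0 0 -1.9" --pt "0 -1.5 -16.8 0 0 0 -2" --pt "0 -1.55 -17.46 0 0 0 -2.01" --pt "0 -1.55 -17.46 0 0 0 -2.01" --pt "0 -1.55 -17.46 0 0 0 -2.01" --pt "0 -1.55 -17.46 0 0 0 -2.01" --pt "0 -1.55 -17.46 0 0 0 -2.01"

```text
clock: 11.02
tcp_pos: [0.5454, -0.2164, 0.271]
eef_rot: [-3.14, -0.001, 1.334]
wrist_force: [-0.4, 0.3, -2.9]
gripper_width: 0.424
```

Run:
```python
from h import *
s=env.state(); p=env.get_image("wrist"); print(s["clock"],s["tcp_pos"],s["eef_rot"])
save(p,"w4.png"); W=wcloud(s,p)
v,u=np.mgrid[0:384,0:512]
t=s["tcp_pos"]
m=(np.abs(W[...,2]-t[2]-.008)<.012)&(np.hypot(W[...,0]-t[0],W[...,1]-t[1])<.125)&(abs(u-256)<60)&(v<225)
P,d,a,sd=cylfit(W[m]);print(P,d,np.percentile(a,[0,1,99,100]),sd,m.sum()); e=P+d*a.max();print("end",e,"centre",e-.11*d,np.degrees(np.arctan2(d[1],d[0])))
```

```text
11.0167 [ 0.54544807 -0.21637995  0.27101107] [-3.13990521e+00 -7.12281894e-04  1.33447658e+00]
[ 0.56245451 -0.15211507  0.26786231] [2.35862313e-01 9.71786432e-01 3.17310899e-04] [-0.0498021  -0.04411829  0.04211422  0.04363934] 0.0005462514678118426 15428
end [ 0.57274738 -0.10970696  0.26787616] centre [ 0.54680253 -0.21660346  0.26784125] 76.3575407078376
```

View pics/w4.png

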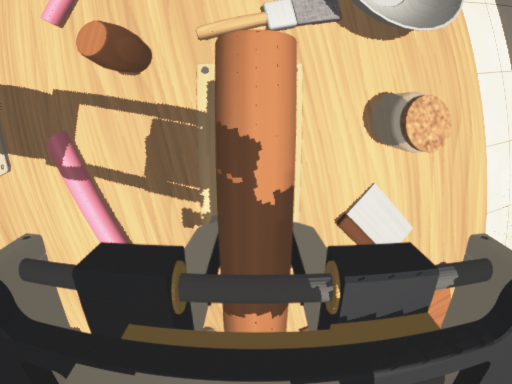

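The pin is held level at yaw 76.36°, matching the cradle. I correct about 1 mm sideways and descend to just above the V-blocks.

Request:
carry_out --pt "0 -0.04 0 -1 0 0 0" --pt "0 -0.04 0 -2 0 0 0" --pt "0 -0.04 0 -3 0 0 0" --pt "0 -0.04 0 -4 0 0 0" --pt "0 -0.04 0 -5 0 0 0" --pt "0 -0.04 0 -6 0 0 0" --pt "0 -0.04 0 -6.8 0 0 0" --pt "0 -0.04 0 -7.3 0 0 0" --pt "0 -0.04 0 -7.6 0 0 0" --pt "0 -0.04 0 -7.8 0 0 0" --pt "0 -0.04 0 -7.9 0 0 0" --pt "0 -0.04 0 -7.9 0 0 0" --pt "0 -0.04 0 -7.9 0 0 0"

```text
clock: 12.15
tcp_pos: [0.5455, -0.2179, 0.0759]
eef_rot: [3.14, 0.0, 1.333]
wrist_force: [0.3, -0.6, -2.0]
gripper_width: 0.421
```

Run:
```python
from h import *
s=env.state(); p=env.get_image("wrist"); print(s["clock"],s["tcp_pos"],s["eef_rot"],s["wrist_force"])
save(p,"w5.png")
t=env.get_image("scene"); cv2.imwrite("pics/s5.png",cv2.resize(cv2.cvtColor(t["frame"][110:270,80:260],cv2.COLOR_RGB2BGR),None,fx=4,fy=3.5,interpolation=cv2.INTER_CUBIC))
```

```text
12.15 [ 0.54547345 -0.21789728  0.07590149] [3.13970403e+00 4.11106641e-04 1.33348407e+00] [ 0.3155267  -0.60443893 -2.047321  ]
```

View pics/w5.png

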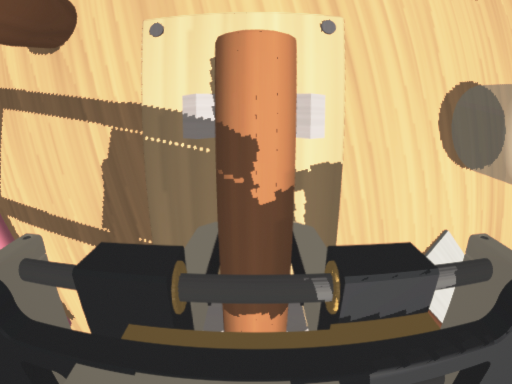

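View pics/s5.png

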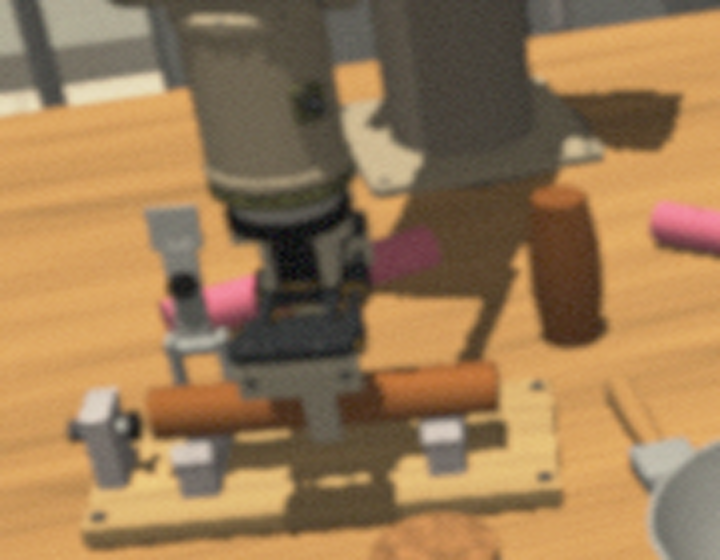

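The pin sits about 1 mm to the right of the V centre: block edges at columns 183 and 325, pin at 216–296. I correct that and lower in small steps.

Request:
carry_out --pt "0 -0.03 0 -0.04 0 0 0" --pt "0 -0.03 0 -0.08 0 0 0" --pt "0 -0.03 0 -0.12 0 0 0" --pt "0 -0.03 0 -0.16 0 0 0" --pt "0 -0.03 0 -0.2 0 0 0" --pt "0 -0.03 0 -0.2 0 0 0" --pt "0 -0.03 0 -0.2 0 0 0"

```text
clock: 12.83
tcp_pos: [0.5438, -0.2175, 0.0695]
eef_rot: [-3.141, -0.0, 1.333]
wrist_force: [0.4, 0.5, -2.9]
gripper_width: 0.426
```

Request:
carry_out --pt "0 0 0 -0.02 0 0 0" --pt "0 0 0 -0.04 0 0 0" --pt "0 0 0 -0.04 0 0 0" --pt "0 0 0 -0.04 0 0 0"

```text
clock: 13.17
tcp_pos: [0.5439, -0.2175, 0.0686]
eef_rot: [-3.142, 0.0, 1.333]
wrist_force: [-0.4, -0.3, -2.8]
gripper_width: 0.424
```

Request:
carry_out --pt "0 0 0 -0.02 0 0 0" --pt "0 0 0 -0.04 0 0 0" --pt "0 0 0 -0.04 0 0 0" --pt "0 0 0 -0.04 0 0 0"

```text
clock: 13.5
tcp_pos: [0.5439, -0.2176, 0.0676]
eef_rot: [3.142, 0.0, 1.333]
wrist_force: [-0.0, 0.1, -2.4]
gripper_width: 0.423
```

Request:
carry_out --pt "0 0 0 -0.02 0 0 0" --pt "0 0 0 -0.03 0 0 0" --pt "0 0 0 -0.03 0 0 0"

```text
clock: 13.75
tcp_pos: [0.5442, -0.2176, 0.0671]
eef_rot: [3.141, 0.0, 1.333]
wrist_force: [1.8, -0.3, -1.1]
gripper_width: 0.421
```

Request:
carry_out --pt "0 0 0 -0.02 0 0 0" --pt "0 0 0 -0.03 0 0 0" --pt "0 0 0 -0.03 0 0 0"

```text
clock: 14.0
tcp_pos: [0.5444, -0.2178, 0.0669]
eef_rot: [3.14, 0.0, 1.334]
wrist_force: [0.7, 0.7, 2.8]
gripper_width: 0.419
```

Fz went from −2.4 to +2.8 N, so the pin is in contact with both Vs. I release it gently.

Request:
carry_out --pt "0.5 0 0 0 0 0 0" --pt "0.6 0 0 0 0 0 0" --pt "0.7 0 0 0 0 0 0" --pt "0.8 0 0 0 0 0 0" --pt "0.8 0 0 0 0 0 0" --pt "0.8 0 0 0 0 0 0" --pt "0.8 0 0 0 0 0 0" --pt "0.8 0 0 1 0 0 0" --pt "0.8 0 0 2.5 0 0 0" --pt "0.8 0 0 4 0 0 0" --pt "0.8 0 0 5.5 0 0 0" --pt "0.8 0 0 5.5 0 0 0" --pt "0.8 0 0 5.5 0 0 0" --pt "0.8 0 0 5.5 0 0 0"

```text
clock: 15.17
tcp_pos: [0.5438, -0.2175, 0.2034]
eef_rot: [3.141, 0.0, 1.333]
wrist_force: [-0.2, 0.5, -0.8]
gripper_width: 0.804
```

Run:
```python
from h import *
s=env.state(); p=env.get_image("wrist"); print(s["clock"],s["tcp_pos"],s["wrist_force"])
save(p,"w6.png"); W=wcloud(s,p)
ang=np.radians(76.4); ex=np.array([np.cos(ang),np.sin(ang)]);ey=np.array([-ex[1],ex[0]]);O=np.array([.5441,-.2243])
L=np.stack([(W[...,:2]-O)@ex,(W[...,:2]-O)@ey,W[...,2]-.004],-1)
v,u=np.mgrid[0:384,0:512]
m=(abs(L[...,1])<.02)&(abs(L[...,0])<.14)&(L[...,2]>.066)&(L[...,2]<.085)&(v<225)
P,d,a,sd=cylfit(W[m]);e=P+d*a.max();ce=e-.11*d
print(P,d,sd,m.sum(),"end",e,"yaw",np.degrees(np.arctan2(d[1],d[0])),"centre local",(ce[:2]-O)@ex,(ce[:2]-O)@ey,ce[2]-.004)
```

```text
15.1667 [ 0.54382105 -0.21751433  0.20341374] [-0.20602379  0.54699777 -0.79821792]
[ 0.55545084 -0.17810597  0.06369297] [ 2.31524856e-01  9.72828914e-01 -3.81992435e-04] 0.0005958422106151701 6038 end [ 0.57136516 -0.11123663  0.06366671] yaw 76.61313599115569 centre local 0.006305143694813222 -0.0003239053254634232 0.05970873355805355
```

View pics/w6.png

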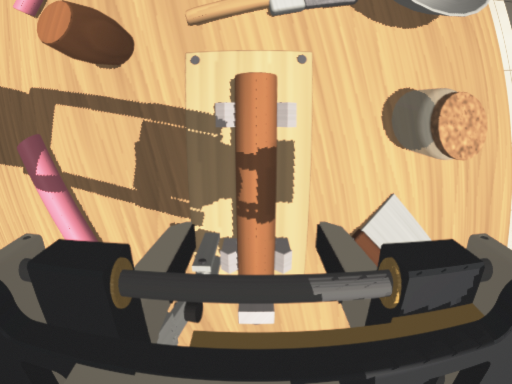

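The pin is seated: z 59.7 mm, y −0.3 mm, and 9.6 mm short of the stop. I shut the fingers and go beyond its +x end to push.

Request:
carry_out --pt "0 0.4 1.5 0 0 0 0" --pt "0 0.8 3 0 0 0 0" --pt "0 1.2 4.5 0 0 0 0" --pt "0 1.39 5.42 0 0 0 0" --pt "0 1.39 5.42 0 0 0 0" --pt "0 1.39 5.42 0 0 0 0" --pt "0 1.39 5.42 0 0 0 0" --pt "0 1.39 5.42 -1 0 0 0" --pt "0 1.39 5.42 -2 0 0 0" --pt "0 1.39 5.42 -3 0 0 0" --pt "0 1.39 5.42 -4 0 0 0" --pt "0 1.39 5.42 -4.8 0 0 0" --pt "0 1.39 5.42 -5.2 0 0 0" --pt "0 1.39 5.42 -5.2 0 0 0" --pt "0 1.39 5.42 -5.2 0 0 0" --pt "0 1.39 5.42 -5.2 0 0 0" --pt "0 1.39 5.42 -5.2 0 0 0"

```text
clock: 16.63
tcp_pos: [0.58, -0.0826, 0.0756]
eef_rot: [3.139, 0.0, 1.333]
wrist_force: [-0.3, 0.4, -0.8]
gripper_width: 0.004
```

Run:
```python
from h import *
s=env.state(); print(s["clock"],s["tcp_pos"],s["wrist_force"])
t=env.get_image("scene"); cv2.imwrite("pics/s7.png",cv2.resize(cv2.cvtColor(t["frame"][110:270,80:260],cv2.COLOR_RGB2BGR),None,fx=4,fy=3.5,interpolation=cv2.INTER_CUBIC))
```

```text
16.6333 [ 0.57997212 -0.08261628  0.07561935] [-0.32265985  0.44173334 -0.82392185]
```

View pics/s7.png

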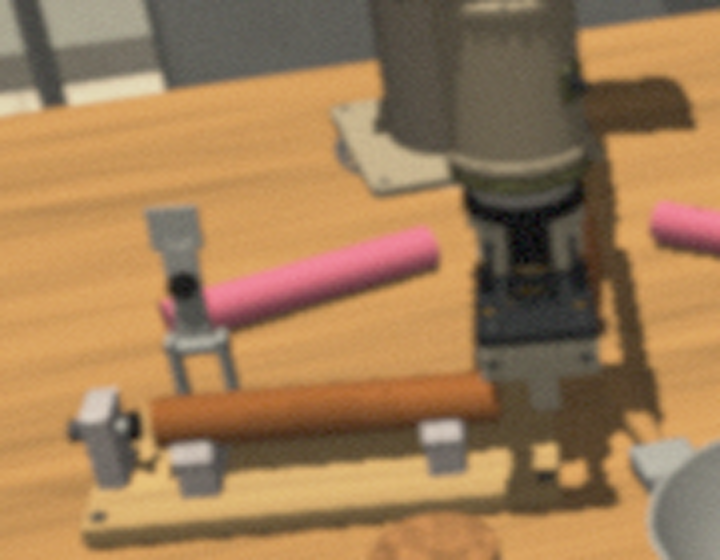

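Request:
carry_out --pt "0 -0.05 -0.2 0 0 0 0" --pt "0 -0.09 -0.39 0 0 0 0" --pt "0 -0.13 -0.55 0 0 0 0" --pt "0 -0.17 -0.7 0 0 0 0" --pt "0 -0.19 -0.78 0 0 0 0" --pt "0 -0.21 -0.86 0 0 0 0" --pt "0 -0.23 -0.93 0 0 0 0" --pt "0 -0.24 -1.01 0 0 0 0" --pt "0 -0.24 -1.01 0 0 0 0" --pt "0 -0.24 -1.01 0 0 0 0" --pt "0 -0.24 -1.01 0 0 0 0"

```text
clock: 17.6
tcp_pos: [0.5725, -0.1074, 0.0735]
eef_rot: [-3.141, 0.0, 1.333]
wrist_force: [-0.4, 0.2, 0.0]
gripper_width: 0.003
```

Request:
carry_out --pt "0 -0.01 -0.04 0 0 0 0" --pt "0 -0.02 -0.08 0 0 0 0" --pt "0 -0.03 -0.12 0 0 0 0"

```text
clock: 17.85
tcp_pos: [0.5719, -0.1102, 0.0736]
eef_rot: [-3.142, -0.0, 1.334]
wrist_force: [0.6, 1.7, -1.4]
gripper_width: 0.004
```

Run:
```python
from h import *
s=env.state(); p=env.get_image("wrist"); print(s["clock"],s["tcp_pos"],s["wrist_force"])
save(p,"w8.png")
t=env.get_image("scene"); cv2.imwrite("pics/s8.png",cv2.resize(cv2.cvtColor(t["frame"][110:270,80:260],cv2.COLOR_RGB2BGR),None,fx=4,fy=3.5,interpolation=cv2.INTER_CUBIC))
```

```text
17.85 [ 0.5719028  -0.11018963  0.07357558] [ 0.5706259   1.66206448 -1.39185379]
```

View pics/s8.png

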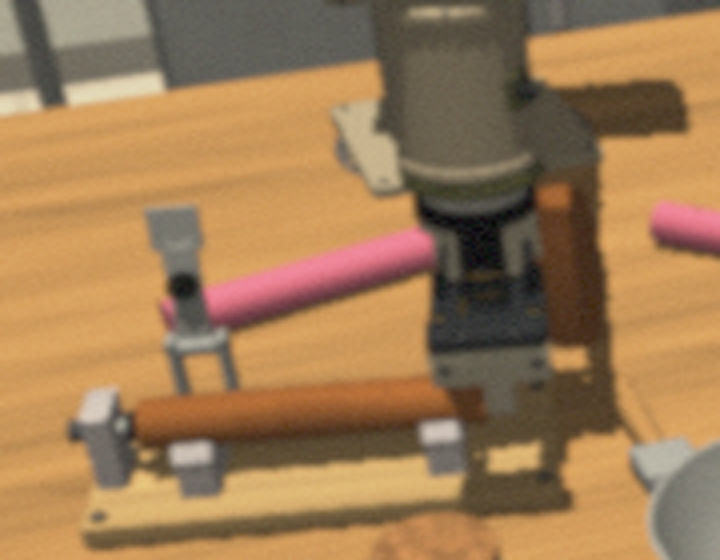

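The pin is sliding with about 1.7 N and the stop is about 3 mm away. I continue in fine steps.

Request:
carry_out --pt "0 -0.01 -0.03 0 0 0 0" --pt "0 -0.02 -0.06 0 0 0 0" --pt "0 -0.02 -0.08 0 0 0 0" --pt "0 -0.02 -0.08 0 0 0 0"

```text
clock: 18.28
tcp_pos: [0.5714, -0.1121, 0.0736]
eef_rot: [-3.141, -0.0, 1.333]
wrist_force: [1.1, 2.7, 0.1]
gripper_width: 0.005
```

Request:
carry_out --pt "0 -0.01 -0.02 0 0 0 0" --pt "0 -0.01 -0.03 0 0 0 0" --pt "0 -0.01 -0.03 0 0 0 0"

```text
clock: 18.53
tcp_pos: [0.5713, -0.1124, 0.0736]
eef_rot: [3.142, -0.001, 1.334]
wrist_force: [1.4, 6.3, 0.3]
gripper_width: 0.008
```

Request:
carry_out --pt "0 0 -0.01 0 0 0 0" --pt "0 -0.01 -0.02 0 0 0 0" --pt "0 -0.01 -0.02 0 0 0 0" --pt "0 -0.01 -0.02 0 0 0 0"

```text
clock: 18.87
tcp_pos: [0.5712, -0.1125, 0.0737]
eef_rot: [3.141, -0.002, 1.334]
wrist_force: [2.5, 6.0, -1.1]
gripper_width: 0.004
```

Request:
carry_out --pt "0 0 -0.01 0 0 0 0" --pt "0 -0.01 -0.03 0 0 0 0" --pt "0 -0.01 -0.03 0 0 0 0" --pt "0 -0.01 -0.03 0 0 0 0"

```text
clock: 19.2
tcp_pos: [0.5711, -0.1128, 0.0737]
eef_rot: [3.141, -0.002, 1.334]
wrist_force: [2.5, 9.4, 0.5]
gripper_width: 0.007
```

Request:
carry_out --pt "0 0 -0.01 0 0 0 0" --pt "0 -0.01 -0.03 0 0 0 0" --pt "0 -0.01 -0.03 0 0 0 0" --pt "0 -0.01 -0.03 0 0 0 0"

```text
clock: 19.53
tcp_pos: [0.571, -0.1131, 0.0738]
eef_rot: [3.141, -0.003, 1.334]
wrist_force: [4.1, 11.5, 0.4]
gripper_width: 0.005
```

Request:
carry_out --pt "0 0 0 0 0 0 0" --pt "0 0 0 0 0 0 0"

```text
clock: 19.7
tcp_pos: [0.571, -0.113, 0.0738]
eef_rot: [3.141, -0.003, 1.334]
wrist_force: [3.6, 11.9, -0.3]
gripper_width: 0.003
```

Wrist force is 12.4 N. Taking off 2–3 N of sliding friction leaves about 9–10 N on the stop, which is firm without forcing it. I back off and look at the result.

Request:
carry_out --pt "0 0.01 0.02 0 0 0 0" --pt "0 0.02 0.06 0 0 0 0" --pt "0 0.05 0.2 0 0 0 0" --pt "0 0.12 0.5 0 0 0 0" --pt "0 0.2 0.8 0 0 0 0" --pt "0 0.2 0.8 0.4 0 0 0" --pt "0 0.2 0.8 1.6 0 0 0" --pt "0 0.2 0.8 3.2 0 0 0" --pt "0 0.2 0.8 4.8 0 0 0" --pt "0 0.2 0.8 6.4 0 0 0" --pt "0 0.2 0.8 8 0 0 0" --pt "0 0.2 0.8 9 0 0 0" --pt "0 0.2 0.8 9 0 0 -2" --pt "0 0.2 0.8 9 0 0 -2" --pt "0 0.2 0.8 9 0 0 -2"

```text
clock: 20.95
tcp_pos: [0.5757, -0.0952, 0.3005]
eef_rot: [3.139, -0.0, 1.157]
wrist_force: [0.7, -1.0, -1.1]
gripper_width: 0.004
```

Run:
```python
from h import *
s=env.state(); p=env.get_image("wrist"); print(s["clock"],s["tcp_pos"],s["eef_rot"],s["wrist_force"])
save(p,"w9.png"); 
t=env.get_image("top"); cv2.imwrite("pics/t9.png",cv2.resize(cv2.cvtColor(t["frame"][140:240,270:420],cv2.COLOR_RGB2BGR),None,fx=5,fy=5,interpolation=cv2.INTER_CUBIC))
```

```text
20.95 [ 0.57565565 -0.09517499  0.30048443] [ 3.13929552e+00 -2.00086010e-05  1.15651365e+00] [ 0.66927498 -0.97679813 -1.14278741]
```

View pics/t9.png

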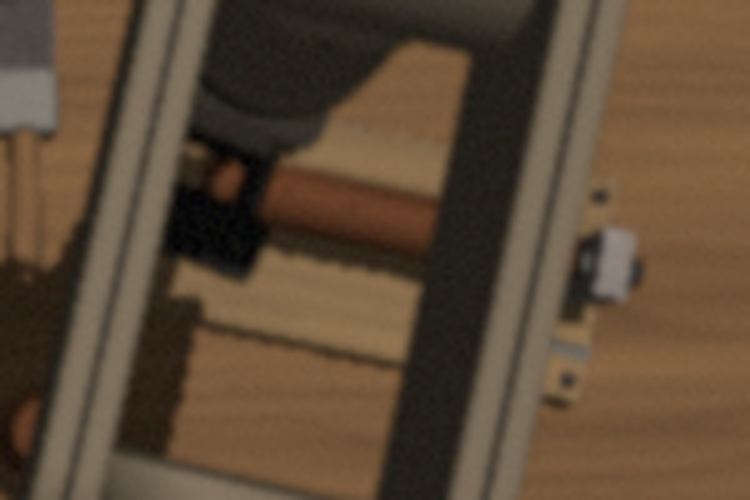

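View pics/w9.png

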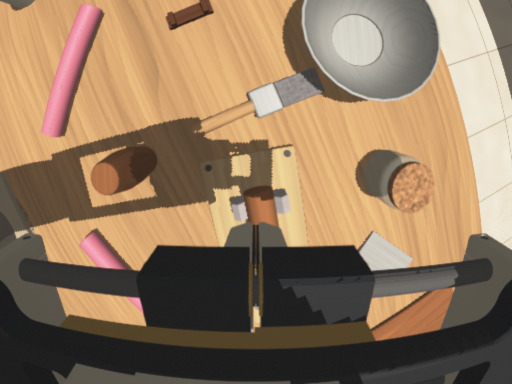

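Request:
carry_out --pt "0 -2 -2 0 0 0 -2" --pt "0 -4 -4 0 0 0 -4" --pt "0 -6.45 -7.12 0 0 0 -6" --pt "0 -6.45 -7.12 0 0 0 -8" --pt "0 -6.45 -7.12 0 0 0 -10" --pt "0 -6.45 -7.12 0 0 0 -12" --pt "0 -6.45 -7.12 0 0 0 -14" --pt "0 -6.45 -7.12 0 0 0 -16" --pt "0 -6.45 -7.12 0 0 0 -16" --pt "0 -6.45 -7.12 0 0 0 -16" --pt "0 -6.45 -7.12 0 0 0 -16" --pt "0 -6.45 -7.12 0 0 0 -16" --pt "0 -6.45 -7.12 0 0 0 -16" --pt "0 -6.45 -7.12 0 0 0 -16" --pt "0 -6.45 -7.12 0 0 0 -16" --pt "0 -6.45 -7.12 0 0 0 -16" --pt "0 -6.45 -7.12 0 0 0 -16"

```text
clock: 22.47
tcp_pos: [0.4142, -0.273, 0.2986]
eef_rot: [-3.142, 0.0, -0.236]
wrist_force: [-0.1, -0.5, -0.4]
gripper_width: 0.005
```

Run:
```python
from h import *
s=env.state(); p=env.get_image("wrist"); print(s["clock"],s["tcp_pos"],s["eef_rot"],s["joint_pos"].round(2))
save(p,"w10.png"); W=wcloud(s,p)
ang=np.radians(76.5); ex=np.array([np.cos(ang),np.sin(ang)]);ey=np.array([-ex[1],ex[0]]);O=np.array([.5441,-.2243])
L=np.stack([(W[...,:2]-O)@ex,(W[...,:2]-O)@ey,W[...,2]-.004],-1)
v,u=np.mgrid[0:384,0:512]
m=(L[...,0]>-.1)&(L[...,0]<-.055)&(L[...,1]>.03)&(L[...,1]<.09)&(L[...,2]>.1)&(L[...,2]<.21)&(v<250)
c=L[m]; print(len(c))
for z in np.arange(.1,.215,.008):
    k=c[(c[:,2]>=z)&(c[:,2]<z+.008)]
    if len(k)>3: print("z %.3f"%(z+.004),len(k),"x %.3f..%.3f y %.3f..%.3f"%(k[:,0].min(),k[:,0].max(),k[:,1].min(),k[:,1].max()))
m=(abs(L[...,1])<.02)&(L[...,0]>-.13)&(L[...,0]<.12)&(L[...,2]>.066)&(L[...,2]<.085)&(v<225)
P,d,a,sd=cylfit(W[m]);e0=P+d*a.min();e1=P+d*a.max()
print(sd,m.sum(),"ends",[((e[:2]-O)@ex).round(4) for e in(e0,e1)],[((e[:2]-O)@ey).round(4) for e in(e0,e1)],P[2],np.degrees(np.arctan2(d[1],d[0])))
```

```text
22.4667 [ 0.4141508  -0.27297284  0.29860663] [-3.14153200e+00  1.02724400e-04 -2.35772679e-01] [-0.69 -0.17  1.68  0.    1.63  1.12]
1178
z 0.104 80 x -0.095..-0.059 y 0.044..0.061
z 0.128 5 x -0.089..-0.067 y 0.054..0.056
z 0.136 14 x -0.089..-0.067 y 0.046..0.058
z 0.144 52 x -0.088..-0.068 y 0.047..0.059
z 0.152 258 x -0.089..-0.067 y 0.048..0.061
z 0.160 47 x -0.089..-0.067 y 0.049..0.061
z 0.168 60 x -0.094..-0.062 y 0.062..0.063
z 0.176 94 x -0.094..-0.062 y 0.063..0.064
z 0.184 96 x -0.094..-0.062 y 0.064..0.066
z 0.192 112 x -0.094..-0.062 y 0.066..0.067
z 0.200 358 x -0.094..-0.062 y 0.067..0.074
0.001537019542115758 5253 ends [np.float64(-0.1298), np.float64(0.1064)] [np.float64(-0.0), np.float64(-0.0003)] 0.0636448209003403 76.4368794906158
```

View pics/w10.png

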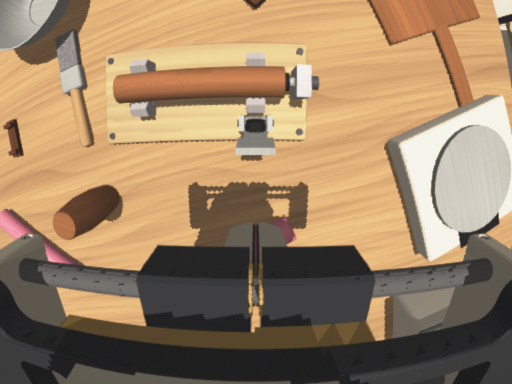

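The pin's end is at local x 106.4 mm, so its centre is at −3.6 mm, against the stop. The strap is at about 1.74 rad with its paddle at (255,143). Next I compute the arc for the fingertip.

Run:
```python
import numpy as np
ey=np.array([-np.sin(np.radians(76.45)),np.cos(np.radians(76.45))])
def tcp(th): 
    return .052-.094*np.cos(th)+.003*np.sin(th)+.008, .092+.094*np.sin(th)+.003*np.cos(th)+.022+.004
y0,z0=.115,.2992
for th in [1.74,1.65,1.55,1.5,1.45,1.4,1.35,1.3,1.25,1.2,1.15,1.1,1.05,1.,.95,.9,.85,.8,.75,.7,.65,.6,.55,.5,.45,.4,.35,.3,.25,.2,.17,.14,.1,.06,.03]:
    y,z=tcp(th); d=(y-y0)*ey/.025
    print(th,"%.2f %.2f %.2f"%(d[0],d[1],(z-z0)/.025))
```

```text
1.74 1.41 -0.34 -3.56
1.65 1.73 -0.42 -3.51
1.55 2.10 -0.51 -3.49
1.5 2.28 -0.55 -3.49
1.45 2.46 -0.59 -3.50
1.4 2.65 -0.64 -3.52
1.35 2.83 -0.68 -3.55
1.3 3.00 -0.72 -3.59
1.25 3.18 -0.77 -3.64
1.2 3.35 -0.81 -3.70
1.15 3.53 -0.85 -3.77
1.1 3.69 -0.89 -3.84
1.05 3.86 -0.93 -3.93
1.0 4.02 -0.97 -4.02
0.95 4.17 -1.01 -4.12
0.9 4.32 -1.04 -4.23
0.85 4.46 -1.08 -4.34
0.8 4.60 -1.11 -4.47
0.75 4.73 -1.14 -4.60
0.7 4.86 -1.17 -4.73
0.65 4.98 -1.20 -4.88
0.6 5.09 -1.23 -5.03
0.55 5.19 -1.25 -5.18
0.5 5.29 -1.28 -5.34
0.45 5.38 -1.30 -5.50
0.4 5.46 -1.32 -5.67
0.35 5.53 -1.33 -5.85
0.3 5.60 -1.35 -6.02
0.25 5.65 -1.36 -6.20
0.2 5.70 -1.37 -6.38
0.17 5.72 -1.38 -6.49
0.14 5.74 -1.38 -6.60
0.1 5.76 -1.39 -6.75
0.06 5.78 -1.39 -6.90
0.03 5.79 -1.40 -7.02
```

Request:
carry_out --pt "0 0 0 -1 0 0 0" --pt "0 0 0 -2 0 0 0" --pt "0 0 0 -3 0 0 0" --pt "0 0 0 -3.5 0 0 0" --pt "0 0.3 -0.07 -3.5 0 0 0" --pt "0 0.6 -0.14 -3.5 0 0 0" --pt "0 0.9 -0.22 -3.5 0 0 0" --pt "0 1.1 -0.27 -3.5 0 0 0" --pt "0 1.3 -0.31 -3.5 0 0 0" --pt "0 1.41 -0.34 -3.5 0 0 0" --pt "0 1.5 -0.37 -3.5 0 0 0" --pt "0 1.6 -0.39 -3.5 0 0 0" --pt "0 1.7 -0.42 -3.5 0 0 0" --pt "0 1.8 -0.44 -3.5 0 0 0"

```text
clock: 23.68
tcp_pos: [0.4593, -0.2843, 0.2119]
eef_rot: [3.141, 0.0, -0.237]
wrist_force: [-4.6, 1.0, 3.0]
gripper_width: 0.006
```

Contact force is about 5 N and the strap is swinging. I continue along the arc.

Request:
carry_out --pt "0 0.15 -0.04 0 0 0 0" --pt "0 0.3 -0.07 0 0 0 0" --pt "0 0.48 -0.11 0 0 0 0" --pt "0 0.66 -0.15 0 0 0 0" --pt "0 0.85 -0.2 -0.02 0 0 0" --pt "0 1.03 -0.24 -0.05 0 0 0" --pt "0 1.2 -0.28 -0.09 0 0 0" --pt "0 1.38 -0.33 -0.14 0 0 0" --pt "0 1.55 -0.37 -0.2 0 0 0" --pt "0 1.73 -0.41 -0.27 0 0 0" --pt "0 1.89 -0.45 -0.34 0 0 0" --pt "0 2.06 -0.49 -0.43 0 0 0" --pt "0 2.22 -0.53 -0.52 0 0 0"

```text
clock: 24.77
tcp_pos: [0.5142, -0.2974, 0.1978]
eef_rot: [3.141, 0.002, -0.238]
wrist_force: [-6.0, 0.6, -0.1]
gripper_width: 0.008
```

Run:
```python
from h import *
s=env.state(); p=env.get_image("wrist"); print(s["clock"],s["tcp_pos"],s["wrist_force"])
save(p,"w11.png")
t=env.get_image("scene"); cv2.imwrite("pics/s11.png",cv2.resize(cv2.cvtColor(t["frame"][110:270,80:260],cv2.COLOR_RGB2BGR),None,fx=4,fy=3.5,interpolation=cv2.INTER_CUBIC))
```

```text
24.7667 [ 0.51424904 -0.29740553  0.19783583] [-6.03877344  0.57052386 -0.1059949 ]
```

View pics/s11.png

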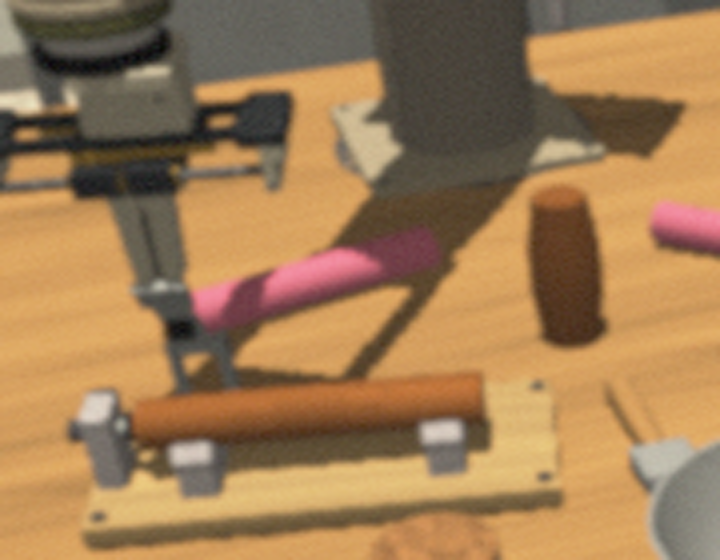

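View pics/w11.png

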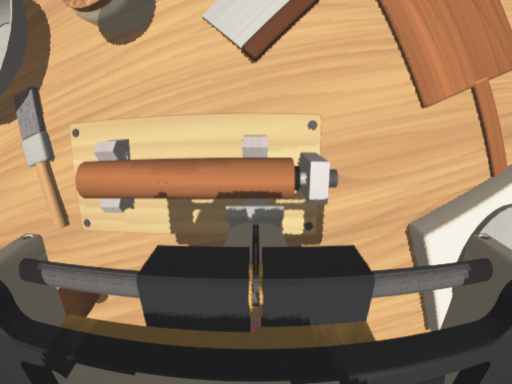

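The strap follows with about 6 N. I continue to about 0.3 rad.

Request:
carry_out --pt "0 0.15 -0.04 -0.1 0 0 0" --pt "0 0.3 -0.07 -0.21 0 0 0" --pt "0 0.44 -0.11 -0.32 0 0 0" --pt "0 0.58 -0.14 -0.45 0 0 0" --pt "0 0.71 -0.17 -0.58 0 0 0" --pt "0 0.84 -0.2 -0.71 0 0 0" --pt "0 0.96 -0.23 -0.86 0 0 0" --pt "0 1.07 -0.26 -1.01 0 0 0" --pt "0 1.17 -0.28 -1.16 0 0 0" --pt "0 1.27 -0.31 -1.32 0 0 0" --pt "0 1.36 -0.33 -1.48 0 0 0" --pt "0 1.44 -0.35 -1.65 0 0 0" --pt "0 1.51 -0.36 -1.83 0 0 0" --pt "0 1.58 -0.38 -2 0 0 0" --pt "0 1.58 -0.38 -2 0 0 0"

```text
clock: 26.12
tcp_pos: [0.5545, -0.3069, 0.1476]
eef_rot: [-3.142, -0.0, -0.237]
wrist_force: [-0.9, -0.3, 1.1]
gripper_width: 0.007
```

Run:
```python
from h import *
s=env.state(); p=env.get_image("wrist"); print(s["clock"],s["tcp_pos"],s["wrist_force"])
save(p,"w12.png")
t=env.get_image("scene"); cv2.imwrite("pics/s12.png",cv2.resize(cv2.cvtColor(t["frame"][110:270,80:260],cv2.COLOR_RGB2BGR),None,fx=4,fy=3.5,interpolation=cv2.INTER_CUBIC))
```

```text
26.1167 [ 0.55447339 -0.30687839  0.14759067] [-0.91469065 -0.31361952  1.12477431]
```

View pics/s12.png

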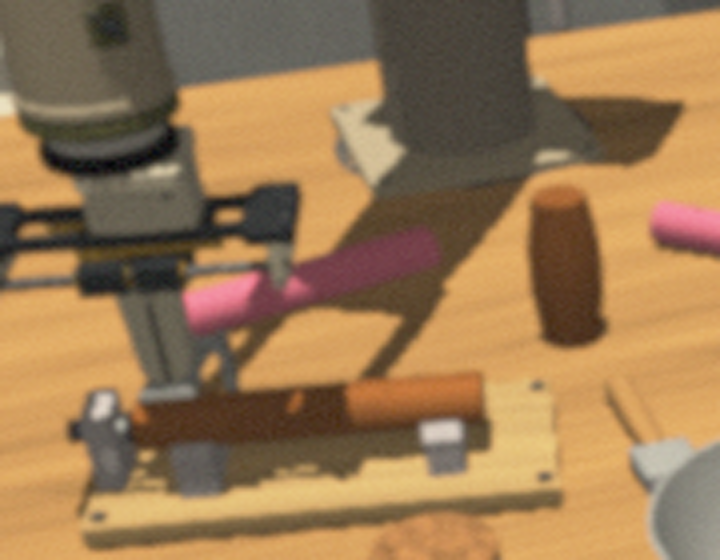

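View pics/w12.png

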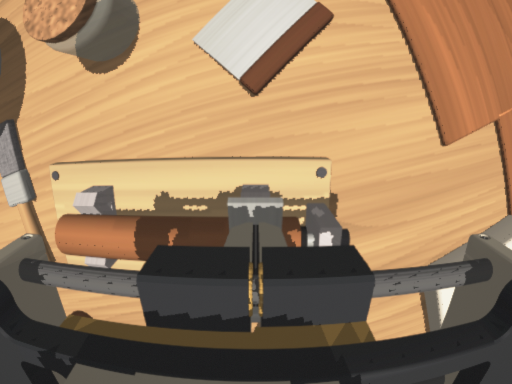

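Request:
carry_out --pt "0 0.03 -0.01 -0.1 0 0 0" --pt "0 0.05 -0.01 -0.18 0 0 0" --pt "0 0.08 -0.02 -0.27 0 0 0" --pt "0 0.1 -0.02 -0.33 0 0 0" --pt "0 0.1 -0.02 -0.33 0 0 0"

```text
clock: 26.63
tcp_pos: [0.5571, -0.3074, 0.1399]
eef_rot: [3.141, -0.001, -0.237]
wrist_force: [1.0, 0.2, 2.4]
gripper_width: 0.006
```

Request:
carry_out --pt "0 0.01 0 -0.04 0 0 0" --pt "0 0.02 0 -0.08 0 0 0" --pt "0 0.02 0 -0.08 0 0 0"

```text
clock: 26.88
tcp_pos: [0.5575, -0.3075, 0.138]
eef_rot: [3.141, -0.001, -0.237]
wrist_force: [1.1, 0.7, 3.5]
gripper_width: 0.008
```

Request:
carry_out --pt "0 0.01 0 -0.04 0 0 0" --pt "0 0.01 0 -0.08 0 0 0" --pt "0 0.01 0 -0.08 0 0 0"

```text
clock: 27.13
tcp_pos: [0.5577, -0.3075, 0.136]
eef_rot: [3.141, -0.001, -0.237]
wrist_force: [2.3, -0.7, 4.4]
gripper_width: 0.006
```

Request:
carry_out --pt "0 0 0 -0.04 0 0 0" --pt "0 0 0 -0.08 0 0 0" --pt "0 0 0 -0.08 0 0 0"

```text
clock: 27.38
tcp_pos: [0.5577, -0.3074, 0.134]
eef_rot: [3.141, -0.001, -0.237]
wrist_force: [3.0, -0.8, 4.4]
gripper_width: 0.004
```

Request:
carry_out --pt "0 0 0 -0.04 0 0 0" --pt "0 0 0 -0.08 0 0 0" --pt "0 0 0 -0.08 0 0 0"

```text
clock: 27.63
tcp_pos: [0.5576, -0.3073, 0.1319]
eef_rot: [3.142, -0.0, -0.237]
wrist_force: [3.1, -2.2, 4.4]
gripper_width: 0.003
```

Request:
carry_out --pt "0 0 0 -0.03 0 0 0" --pt "0 0 0 -0.05 0 0 0" --pt "0 0 0 -0.05 0 0 0"

```text
clock: 27.88
tcp_pos: [0.5575, -0.3072, 0.1306]
eef_rot: [-3.142, -0.0, -0.237]
wrist_force: [1.5, -0.9, 4.8]
gripper_width: 0.006
```

Request:
carry_out --pt "0 0 0 -0.02 0 0 0" --pt "0 0 0 -0.04 0 0 0" --pt "0 0 0 -0.04 0 0 0"

```text
clock: 28.13
tcp_pos: [0.5574, -0.3072, 0.1295]
eef_rot: [-3.141, 0.0, -0.237]
wrist_force: [3.7, -0.2, 4.8]
gripper_width: 0.005
```

Request:
carry_out --pt "0 0 0 -0.02 0 0 0" --pt "0 0 0 -0.04 0 0 0" --pt "0 0 0 -0.04 0 0 0"

```text
clock: 28.38
tcp_pos: [0.5574, -0.3072, 0.1285]
eef_rot: [-3.141, 0.0, -0.237]
wrist_force: [2.7, -0.4, 5.6]
gripper_width: 0.003
```

Request:
carry_out --pt "0 0 0 -0.02 0 0 0" --pt "0 0 0 -0.03 0 0 0" --pt "0 0 0 -0.03 0 0 0"

```text
clock: 28.63
tcp_pos: [0.5574, -0.3072, 0.1278]
eef_rot: [-3.141, 0.0, -0.237]
wrist_force: [3.9, 0.3, 4.7]
gripper_width: 0.003
```

Request:
carry_out --pt "0 0 0 -0.02 0 0 0" --pt "0 0 0 -0.03 0 0 0" --pt "0 0 0 -0.03 0 0 0"

```text
clock: 28.88
tcp_pos: [0.5574, -0.3073, 0.1271]
eef_rot: [-3.142, 0.0, -0.237]
wrist_force: [2.2, 0.6, 5.3]
gripper_width: 0.004
```

Request:
carry_out --pt "0 0 0 -0.02 0 0 0" --pt "0 0 0 -0.03 0 0 0" --pt "0 0 0 -0.03 0 0 0"

```text
clock: 29.13
tcp_pos: [0.5574, -0.3072, 0.1263]
eef_rot: [-3.142, 0.0, -0.237]
wrist_force: [2.9, -0.6, 4.4]
gripper_width: 0.004
```

Request:
carry_out --pt "0 0 0 -0.02 0 0 0" --pt "0 0 0 -0.03 0 0 0" --pt "0 0 0 -0.03 0 0 0"

```text
clock: 29.38
tcp_pos: [0.5574, -0.3073, 0.1256]
eef_rot: [-3.142, 0.0, -0.237]
wrist_force: [3.3, -0.6, 4.4]
gripper_width: 0.005
```

Request:
carry_out --pt "0 0 0 -0.02 0 0 0" --pt "0 0 0 -0.03 0 0 0" --pt "0 0 0 -0.03 0 0 0"

```text
clock: 29.63
tcp_pos: [0.5574, -0.3072, 0.1248]
eef_rot: [-3.142, 0.0, -0.237]
wrist_force: [2.6, 0.2, 5.0]
gripper_width: 0.001
```

Request:
carry_out --pt "0 0 0 -0.01 0 0 0" --pt "0 0 0 -0.02 0 0 0" --pt "0 0 0 -0.02 0 0 0"

```text
clock: 29.88
tcp_pos: [0.5574, -0.3073, 0.1244]
eef_rot: [3.142, -0.0, -0.237]
wrist_force: [2.5, -0.2, 4.6]
gripper_width: 0.005
```

Request:
carry_out --pt "0 0 0 -0.01 0 0 0" --pt "0 0 0 -0.02 0 0 0" --pt "0 0 0 -0.02 0 0 0"

```text
clock: 30.13
tcp_pos: [0.5574, -0.3073, 0.1241]
eef_rot: [3.142, -0.0, -0.237]
wrist_force: [3.1, 0.7, 6.1]
gripper_width: 0.008
```

Request:
carry_out --pt "0 0 0 -0.01 0 0 0" --pt "0 0 0 -0.01 0 0 0" --pt "0 0 0 -0.01 0 0 0"

```text
clock: 30.38
tcp_pos: [0.5575, -0.3073, 0.1239]
eef_rot: [3.142, -0.0, -0.237]
wrist_force: [3.3, -0.2, 5.7]
gripper_width: 0.009
```

Request:
carry_out --pt "0 0 0 -0.01 0 0 0" --pt "0 0 0 -0.01 0 0 0" --pt "0 0 0 -0.01 0 0 0"

```text
clock: 30.63
tcp_pos: [0.5575, -0.3073, 0.1238]
eef_rot: [3.142, -0.0, -0.237]
wrist_force: [2.0, 1.0, 6.5]
gripper_width: 0.005
```

Request:
carry_out --pt "0 0 0 -0.01 0 0 0" --pt "0 0 0 -0.02 0 0 0" --pt "0 0 0 -0.02 0 0 0"

```text
clock: 30.88
tcp_pos: [0.5575, -0.3073, 0.1234]
eef_rot: [3.141, -0.0, -0.237]
wrist_force: [1.4, 1.3, 7.7]
gripper_width: 0.006
```

Request:
carry_out --pt "0 0 0 -0.01 0 0 0" --pt "0 0 0 -0.01 0 0 0" --pt "0 0 0 -0.01 0 0 0"

```text
clock: 31.13
tcp_pos: [0.5575, -0.3073, 0.1232]
eef_rot: [3.142, -0.0, -0.237]
wrist_force: [1.3, 1.0, 8.2]
gripper_width: 0.007
```

Request:
carry_out --pt "0 0 0 -0.01 0 0 0" --pt "0 0 0 -0.01 0 0 0" --pt "0 0 0 -0.01 0 0 0"

```text
clock: 31.38
tcp_pos: [0.5575, -0.3073, 0.1231]
eef_rot: [3.141, -0.0, -0.237]
wrist_force: [0.8, 1.3, 9.6]
gripper_width: 0.009
```

Request:
carry_out --pt "0 0 0 -0.01 0 0 0" --pt "0 0 0 -0.01 0 0 0" --pt "0 0 0 -0.01 0 0 0" --pt "0 0 0 -0.01 0 0 0"

```text
clock: 31.72
tcp_pos: [0.5576, -0.3073, 0.123]
eef_rot: [3.141, -0.001, -0.237]
wrist_force: [1.0, 0.7, 9.7]
gripper_width: 0.005
```

Press force is 9.7 N, against a free swing of about 4.8 N, so I estimate 8–9 N at the pad. I lift off and check.

Request:
carry_out --pt "0 0 0 0.02 0 0 0" --pt "0 0 0 0.06 0 0 0" --pt "0 0 0 0.15 0 0 0" --pt "0 0 0 0.4 0 0 0" --pt "0 0 0 1 0 0 0" --pt "0 0 0 2 0 0 0" --pt "0 0 0 3 0 0 0" --pt "0 -1 0.2 4 0 0 0" --pt "0 -2 0.5 5 0 0 0" --pt "0 -3 0.7 6 0 0 0" --pt "0 -4 0.9 7 0 0 0" --pt "0 -4 0.9 7 0 0 0" --pt "0 -4 0.9 7 0 0 0" --pt "0 -4 0.9 7 0 0 0"

```text
clock: 32.88
tcp_pos: [0.4572, -0.2847, 0.2966]
eef_rot: [-3.141, 0.001, -0.238]
wrist_force: [0.1, 0.3, -1.0]
gripper_width: 0.006
```

Run:
```python
from h import *
s=env.state(); p=env.get_image("wrist"); print(s["clock"],s["tcp_pos"],s["wrist_force"])
save(p,"w13.png"); W=wcloud(s,p)
t=env.get_image("scene"); cv2.imwrite("pics/s13.png",cv2.resize(cv2.cvtColor(t["frame"][140:270,80:230],cv2.COLOR_RGB2BGR),None,fx=5,fy=4.5,interpolation=cv2.INTER_CUBIC))
ang=np.radians(76.5); ex=np.array([np.cos(ang),np.sin(ang)]);ey=np.array([-ex[1],ex[0]]);O=np.array([.5441,-.2243])
L=np.stack([(W[...,:2]-O)@ex,(W[...,:2]-O)@ey,W[...,2]-.004],-1)
v,u=np.mgrid[0:384,0:512]
m=(L[...,0]>-.09)&(L[...,0]<-.066)&(L[...,1]>-.058)&(L[...,1]<.04)&(L[...,2]>.087)&(L[...,2]<.13)&(v<240)
c=L[m]; 
for y in np.arange(-.06,.04,.01):
    k=c[(c[:,1]>=y)&(c[:,1]<y+.01)]
    if len(k)>3: print("y %.3f"%(y+.005),len(k),"z med %.4f"%np.median(k[:,2]))
m=(abs(L[...,1])<.02)&(L[...,0]>-.055)&(L[...,0]<.12)&(L[...,2]>.066)&(L[...,2]<.085)&(v<235)
P,d,a,sd=cylfit(W[m]);e1=P+d*a.max()
print(sd,m.sum(),"end x,y",(e1[:2]-O)@ex,(e1[:2]-O)@ey,P[2]-.004,np.degrees(np.arctan2(d[1],d[0])))
```

```text
32.8833 [ 0.45718386 -0.28471764  0.29659747] [ 0.0771027   0.26865725 -0.95185962]
y -0.055 139 z med 0.0968
y -0.045 188 z med 0.0966
y -0.035 189 z med 0.0964
y -0.025 161 z med 0.0961
y -0.015 170 z med 0.0961
y -0.005 177 z med 0.0960
y 0.005 178 z med 0.0959
y 0.015 157 z med 0.0957
y 0.025 169 z med 0.0953
y 0.035 163 z med 0.0951
0.0006838086442990456 3547 end x,y 0.1064734688852867 -0.00030464232812864024 0.05971663106621687 76.42632594165262
```

View pics/w13.png

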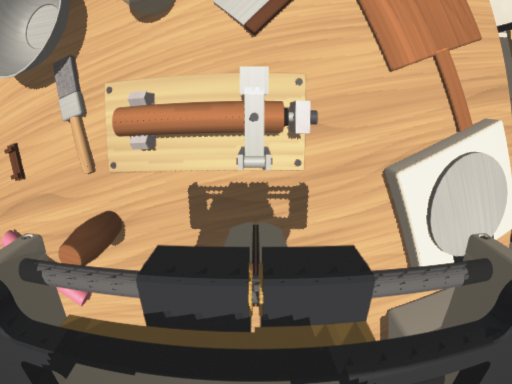

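View pics/s13.png

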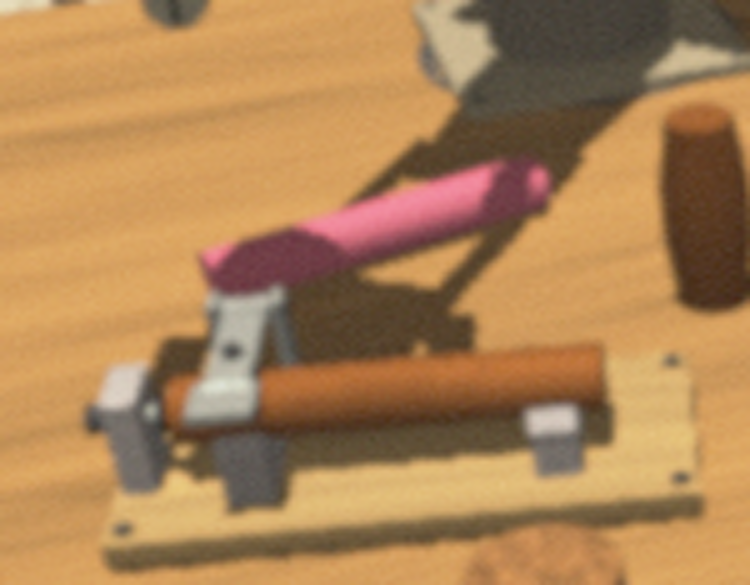

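The strap is at about 0.02 rad, the pin is seated and against the stop, and the robot is clear. I hand the job in.

Run:
```python
from h import *
print(env.close_job()); print(env.state()["clock"])
```

```text
the job is handed in; nothing more can be done
None
the job is handed in; nothing more can be done
```

I handed the job in at about 33 s of the 72 s allowed; it reports no verdict. The brown pin is in the cradle against the stop and the strap is down on it.

- **Laying in:** I lifted the pin off its rests and lowered it in small steps until about 5 N showed on the wrist. After release it sat about 10 mm short of the stop.
- **Pushing to the stop:** I pushed the pin's end with shut fingers, up to 12.4 N at the wrist. Less the 2–3 N it took to slide, I put the stop at about 9–10 N.
- **Strap:** I swung it over with about 5–6 N and pressed the paddle to 9.7 N. The force began to rise above the roughly 4.8 N swing force once the pad met the pin. I put the pad at about 8–9 N.

**Last checks after letting go:**
- **Pin:** its axis was at z 59.7 mm and y −0.3 mm, and within 0.01 rad of the V line. Its end had not moved since the push, so it is still against the stop.
- **Strap:** about 0.02 rad above level and staying there, with the robot clear of everything.
- **Bystanders:** I touched none of them. The ones in the last pictures look unmoved, but I did not measure them again.

No check failed. Stop and pad forces are worked out from the wrist force, not measured directly. The force left at the pad after I let go was not measured. The cradle's yaw read between 76.2° and 76.6° depending on the view.

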